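Put the bearing tools back in their shadow tray

ROBOT

A 6-joint arm with a two-finger parallel gripper is mounted at the origin on the work surface. World frame = base frame: x ahead of the robot, y to its left, z up, the work surface at z = 0. Lengths are in mm, angles in rad, forces in N, time in s.
With the tool pointing down it reaches from about 300 to 775 mm from the base axis. Payload 14.6 kg.
Tool frame: the origin (TCP) lies between the finger pads; the fingertips stand manip.finger_overhang ahead of it and the grasp point (between the pads) lies 2 mm behind it (manip.finger_overhang is the distance from the TCP to the fingertips, in mm); z points along the fingers, y is the direction in which the jaws open and shut (so a half turn about z gives the same grasp; the last joint's range is limited). The gripper opens to 94 mm and grips with 3 to 60 N. Pads are 16 mm wide; open, the fingers measure 119 mm over their backs; the gripper's body (75 mm by 177 mm) begins 78 mm behind the grasp point.
Start: joints at [-1.361, 0.3, 1.521, -0, 1.321, -0.067], TCP at [150.297, -529.056, 222.446] pointing down, gripper open.
Joint ranges: [-3.03, 3.03], [-0.79, 2.21], [0.23, 2.52], [-1.04, 4.18], [0, 3.07], [-2.55, 2.55]. Speed limits (rad/s): [2.22, 2.22, 2.57, 3.14, 3.14, 3.14].

INTERFACE

Orientations are given as [roll, pitch, yaw] about the fixed x, y, z axes, in that order (R = Rz(yaw) Ry(pitch) Rx(roll)).
In Python, from cell import manip gives the robot as it stands.
- The arm moves only by the tool drive_tool, never from a script. Its argument "steps" is a list of rows, each an object with "delta_pos": the shift along the world's x, y, z in mm, a list of three; "yaw": the turn about the world's z in rad; "hand": the finger opening in mm, from 0 to 94. A call has 1 to 5 rows; each row shifts and turns the commanded pose from where the row before left it; what a row does not reach is not made up. A row lasts 1/12 s, in which the tool goes at most 41.7 mm and 7.16 degrees, less where a joint would pass 70% of its speed; a pose out of reach is approached as far as the arm can. A call is refused whole if a number of a shift passes 41.7 or a number of a turn 0.125, either way. A call with a gripper value outside its range is refused whole. The fingers move at their own pace and stop on an object; "squeeze" is the grip in N (left out, the last holds). Time passes only in rows, so rows that do not move let the fingers close. It gives the time, the measured TCP pose, the force and the opening at its end, in the units of the state.
- manip.read_state(): the state, without advancing time (a new reading comes with each control period).
- manip.camera(name): name is "side" or "top" or "wrist"; returns a dict with "frame" (384x512x3 uint8, red, green, blue), "range_z" (384x512 float32, mm along the optical axis (not along the pixel's ray), 0 where there is no reading), "intrinsics" (3x3 intrinsics, pixels), "dist_coeffs" ([k1, k2, p1, p2, k3] as OpenCV has them; the pictures are not rectified), "position" and "attitude" of the camera in the world. Camera axes: x right, y down, z forward; pixel columns grow to the right and rows downward; lengths in mm; the calibration is good to about 2 mm. A picture is of the moment at which its call begins.
- manip.sign_off(): hands the job in, once; it reports no verdict.
The state is a dict: "clock": time; "joints": joint angles; "qd": joint speeds; "effort": joint torques, N m; "eef_pos": TCP position; "eef_rot": TCP orientation; "wrist_force": force on the tool from outside, world axes, zero at the start; "moment": the same for the moment, N m; "finger_gap": finger opening in mm.
Only numpy, scipy, OpenCV 4.12 (cv2) and the standard library are available. Lean on these libraries where they do the work, as an engineer would, in place of code of your own. Each camera call takes 0.05 s, during which the arm holds its last target.

TASK

Pull the top drawer of the tool chest fully open and put every hub-and-bearing tool that lies out on the bench back into its own cutout in the tray, turned so that it fits and lies flat on the cutout's floor: hammer, hooked puller leg, offset bracket and driver discs, whichever of them are out. Hold the hammer at its balance point near the head so that it is level when you lift it over. Then push the drawer fully shut, and leave the other things on the bench where they are.

Things in the scene. Friction and masses are not known exactly. Their poses are not given: they have to be found in the camera images.
- drawer (a joint): top drawer of the grey tool chest; m of travel towards the robot, 0 = shut, 0.225 = fully open (stop). 2 N of friction plus 8 N per m/s; it stays where it is left. The chest is fixed, 420 mm wide, 300 deep, 150 high (things on its top reach 190 mm). The drawer front's top edge is 138 mm above the bench, the drawer's sides 105, the black tray in it 92, its orange cutout floors 82 mm.
- drawer_handle (a point): middle of the drawer's bar handle: a steel bar 10 mm thick, 140 mm long, 118 mm above the bench, its axis 42 mm out from the drawer front. x: level, into the chest (shutting direction), up to 4 degrees off the robot's x; y: along the bar to the left; z up. H below means this frame: the tray spans x 56 to 251, y -185 to 185 mm in H, cutout floors at z -36 mm; a stowed socket stays at x 106, y 162.
- hammer: steel hammer, black rubber grip, lying on its side, 28 thick, 0.36-0.54 kg. Origin: underside, below its balance point; y: along the shaft to the head; z up. Round shaft 18 thick, y -34 to 26, axis 14 high; grip 30 wide, y -124 to -34; head y 26 to 54, face end at x -38, thin peen end at x 42. Its cutout (its outline + 2.5 all round, 10 deep): origin goes to H x 202, y -56, z -36, axes as H's (mm).
- leg: steel puller leg, an L in outline, 24 thick, 0.4-0.6 kg, lying flat. Origin: underside, on the bar's centre line beside its balance point; z up. Bar: x -12 to 12, y -70 to 50; hooked foot: x 12 to 46, y 26 to 50. Its cutout (its outline + 2.5 all round, 10 deep): origin goes to H x 102, y -105, z -36, axes as H's (all mm). None when absent.
- bracket: dark steel offset bracket, a lopsided Z in outline, 24 thick, 0.24-0.36 kg, lying flat. Two bars side by side: x -26 to 0, y -65 to 25, and x 0 to 26, y -15 to 55. Origin: underside, within 3 of its balance point, where it is 52 wide; z up. Its cutout (its outline + 2.5 all round, 10 deep): origin goes to H x 202, y 100, z -36, axes as H's (all mm). None when absent.
- disc_large: larger aluminium driver disc: 70 mm across, 14 thick, with a round hub 32 across standing 18 above it in the middle (32 high in all). Origin: centre of its underside; z up. Its cutout: round, 74 across, 10 deep, floor centre at H x 106, y 4, z -36 mm; any turn. None when absent.
- disc_small: smaller aluminium driver disc: 54 mm across, otherwise as the larger one (same hub, 32 high in all). Its cutout: round, 58 across, 10 deep, floor centre at H x 106, y 94, z -36 mm; any turn. None when absent.
- tin: small round metal tin, 43 mm across, 36 mm high; stays where it is
- tape: roll of tape, 68 mm across, 22 mm high; stays where it is
- screwdriver: screwdriver, 190 mm; stays where it is
- wrench: spanner, 200 mm; stays where it is
- jar: white grease jar, 60 mm across, 75 mm high; stays where it is
- mug: white mug, 80 mm across, 90 mm high; stays where it is
Not all that is in view belongs to the job. What is shaped like the leg but blue is not meant.

How it is judged (in metres and radians):
On the way, in this order (a step that is already met when the one before it is completed fails the run):
1. the top drawer is pulled fully open (value of joint drawer above 0.21 m), for 0.2 s.
2. the hammer is lifted clear over the bench, held level (height (world z) of hammer above 0.11 m and angle between hammer's own z axis and vertical below 0.2 rad and contact force between the fingers and hammer above 1 N), for 0.3 s.
3. the drawer is pushed shut with the tools in their cutouts (value of joint drawer below 0.012 m and x of hammer in the frame of drawer_handle between 0.197 and 0.207 m and y of hammer in the frame of drawer_handle between -0.061 and -0.051 m and z of hammer in the frame of drawer_handle between -0.04 and -0.032 m and angle between each of hammer, leg, bracket, disc_large, disc_small's own z axis and vertical below 0.06 rad and angle between the x axis of each of hammer, leg, bracket and the x axis of drawer_handle, either way round below 0.08 rad and linear speed of each of hammer, leg, bracket, disc_large, disc_small below 0.02 m/s and x of leg in the frame of drawer_handle between 0.097 and 0.107 m and y of leg in the frame of drawer_handle between -0.11 and -0.1 m and z of leg in the frame of drawer_handle between -0.04 and -0.032 m and x of bracket in the frame of drawer_handle between 0.197 and 0.207 m and y of bracket in the frame of drawer_handle between 0.095 and 0.105 m and z of bracket in the frame of drawer_handle between -0.04 and -0.032 m and x of disc_large in the frame of drawer_handle between 0.101 and 0.111 m and y of disc_large in the frame of drawer_handle between -0.001 and 0.009 m and z of disc_large in the frame of drawer_handle between -0.04 and -0.032 m and x of disc_small in the frame of drawer_handle between 0.101 and 0.111 m and y of disc_small in the frame of drawer_handle between 0.089 and 0.099 m and z of disc_small in the frame of drawer_handle between -0.04 and -0.032 m), for 0.2 s.
At the end, for the whole second after the job is handed in: The drawer is shut (within 12 mm) and every tool that was out lies at rest in its own cutout: within 5 mm of its stated place along and across the drawer, its underside within 4 mm of the cutout's floor, level within 0.06 rad, and (hammer, leg, bracket) turned within 0.08 rad (all of step 3); the robot touches nothing.
It fails at once if a bystander on the bench (tin, tape, screwdriver, spanner, jar, mug) is moved more than 40 mm (distance of any of tin, tape, screwdriver, wrench, jar, mug from where it was at the start of the episode above 0.04 m).
Of leg, bracket, disc_large, disc_small only 3 to 4 are there at a start; the rules pass over those that are not, and their reading is None.
At some moment in a run one of hammer, leg, bracket, disc_large, disc_small may be knocked a few centimetres aside while the robot is not near it.
Once in a run the grip may slacken for a moment while it holds something.
It also fails if it takes over 210 s, if anything falls off the work surface, if the arm or the gripper's body presses on something with over 40 N, if the wrist force passes 120 N, or if a joint passes its speed limit or range.

## Working session

There is one attempt and no reset: what is moved stays moved. The work goes in short steps, Python scripts to look and compute and a tool call to move; the robot and the scene stay as the last step left them, time stands still between calls to the robot, and variables do not carry over. Pictures are saved under pics/ and viewed, and the job is handed in when it is done.

Besides the shell and the picture viewer there is one more tool, called after "Request:" by a JSON object that holds its "fn" and its "kwargs", one argument or row to a line. drive_tool: Moves the arm, as the interface text tells. Its arguments: {"type":"object","properties":{"steps":{"type":"array"},"squeeze":{"type":"number"}},"required":["steps"]}

```bash
ls; mkdir -p pics; cat > h.py <<'E'
import numpy as np, cv2, pickle
from cell import manip
def R(a):
    from scipy.spatial.transform import Rotation as Ro
    a=np.array(a,float)
    if a.shape==(3,3): return a
    if a.size==4: return Ro.from_quat(a).as_matrix()
    return Ro.from_euler('xyz',a).as_matrix()
def snap(n,f):
    c=manip.camera(n); pickle.dump(c,open(f'pics/{f}.pkl','wb'))
    cv2.imwrite(f'pics/{f}.png',c['frame'][:,:,::-1]); return c
def load(f): return pickle.load(open(f'pics/{f}.pkl','rb'))
def ray(c,uv):
    p=cv2.undistortPoints(np.array(uv,np.float64).reshape(-1,1,2),np.array(c['intrinsics'],float),np.array(c['dist_coeffs'],float)).reshape(-1,2)
    d=np.c_[p,np.ones(len(p))]@R(c['attitude']).T
    return np.array(c['position'],float),d
def plane(c,uv,z):
    o,d=ray(c,uv); return o+d*((z-o[2])/d[:,2])[:,None]
def pts(c):
    h,w=c['range_z'].shape
    v,u=np.mgrid[:h,:w]
    o,d=ray(c,np.c_[u.ravel(),v.ravel()])
    P=o+d*c['range_z'].ravel()[:,None].astype(float)
    P[c['range_z'].ravel()<=0]=np.nan
    return P.reshape(h,w,3)
def proj(c,P):
    Rm=R(c['attitude']); P=(np.atleast_2d(P)-np.array(c['position']))@Rm
    return cv2.projectPoints(P,np.zeros(3),np.zeros(3),np.array(c['intrinsics'],float),np.array(c['dist_coeffs'],float))[0].reshape(-1,2)
E
python3 - <<'E'
from h import *
print(manip.read_state(), manip.finger_overhang)
for n in ('top','side','wrist'):
    c=snap(n,n+'0'); print(n,c['position'],c['attitude'],c['intrinsics'],c['dist_coeffs'])
E
```

```text
pics
{'clock': 0.0, 'joints': array([-1.36061300e+00,  3.00463892e-01,  1.52159513e+00, -1.54638285e-05,
        1.32068789e+00, -6.66277199e-02]), 'qd': array([-4.14847620e-04,  1.59044404e-04, -7.81046076e-04,  6.80705325e-05,
       -4.11636078e-04,  3.15879678e-04]), 'effort': array([ 4.66205471e-03, -5.31802726e+01, -3.52735984e+01,  7.09742121e-02,
        2.45187536e-02, -1.03048460e-04]), 'eef_pos': array([ 150.23654843, -528.82703735,  221.88432659]), 'eef_rot': array([-3.14043996e+00, -6.19036666e-05,  2.76814842e-01]), 'wrist_force': array([-0.369523  , -0.02894366, -0.42703182]), 'moment': array([-0.03659012,  0.02589622, -0.01716086]), 'finger_gap': 94.28141687965719} 17.0
top [ 412.98994133  189.41959268 1189.96207222] [-3.04796912  0.01308863 -1.59587373] [[386.84424591   0.         259.52256356]
 [  0.         386.84424591 189.41848513]
 [  0.           0.           1.        ]] [0.00813711 0.         0.         0.         0.        ]
side [-48.78455643 739.4988694  939.57325147] [-2.39862214 -0.01068421 -2.34417691] [[368.85073323   0.         257.72243106]
 [  0.         368.85073323 191.29783596]
 [  0.           0.           1.        ]] [-0.1104725  0.         0.         0.         0.       ]
wrist [ 223.92372143 -506.86078192  384.786505  ] [ 2.87031959e+00  1.23760757e-03 -1.29311123e+00] [[302.47678311   0.         254.19011787]
 [  0.         302.47678311 193.69047548]
 [  0.           0.           1.        ]] [-0.00766327  0.          0.          0.          0.        ]
```

View pics/top0.png

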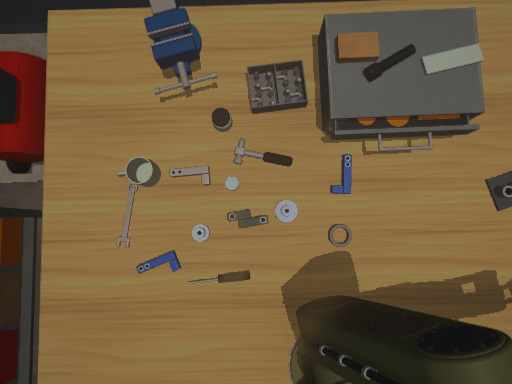

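View pics/side0.png

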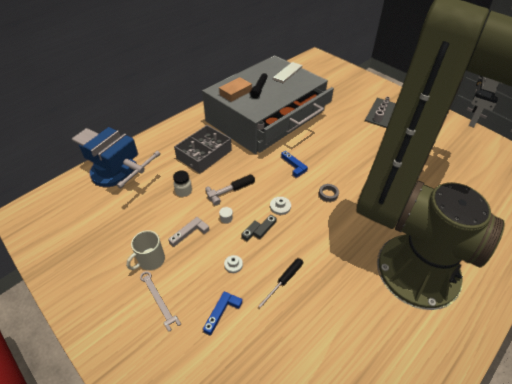

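View pics/wrist0.png

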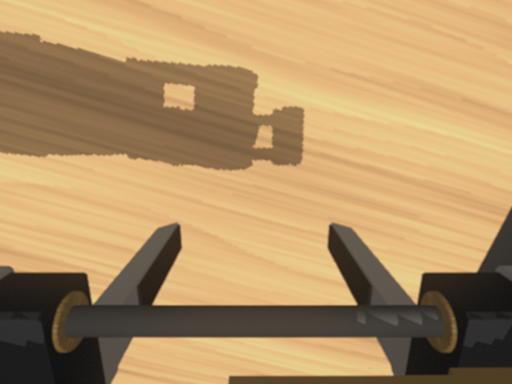

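All five tools appear out in the top view: hammer (255,155), grey leg (192,174), bracket (248,218), large disc (286,211) and small disc (201,233). The things that could be mistaken for them are the blue legs at (345,175) and (160,262), the tin at (232,183), the tape at (340,235), and the spanner at (127,215). The drawer handle is at (405,142). Next I'll measure and take an enlarged crop.

```bash
python3 - <<'E'
from h import *
c=load('top0'); P=pts(c); 
b=P[...,2]
print('bench z', np.nanmedian(b[290:300,100:200]), np.nanmedian(b[200:215,170:190]))
f=c['frame'][:,:,::-1]
cv2.imwrite('pics/crop1.png',cv2.resize(f[125:255,150:310],None,fx=4.6,fy=4.6,interpolation=cv2.INTER_CUBIC))
m=((b>8)&(b<60)).astype(np.uint8); m[:, 310:]=0
n,l,s,ce=cv2.connectedComponentsWithStats(m)
for i in range(1,n):
    if s[i,4]>30:
        q=P[l==i]; print(i,s[i],ce[i].round(1),'mean',np.nanmean(q,0).round(1),'zmax',np.nanpercentile(q[:,2],95).round(1), c['frame'][l==i].mean(0).round())
# handle
hm=(b>100)&(b<135); hm[:120]=0;hm[160:]=0; hm[:,:370]=0;hm[:,440:]=0
q=P[hm]; print(len(q))
np.set_printoptions(suppress=True)
vv,uu=np.where(hm)
for v in range(120,160):
    k=vv==v
    if k.any(): print(v,uu[k].min(),uu[k].max(),q[k].mean(0).round(1))
E
```

```text
bench z 0.9921309836471437 0.7238573845738756
6 [189  23  13  30 152] [195.9  36.9] mean [1010.9  390.3   22.3] zmax 25.6 [44. 58. 82.]
15 [ 247   60   61   54 1370] [279.7  85. ] mean [842.5 131.9  34.6] zmax 58.8 [67. 61. 55.]
32 [255  81  19  17 133] [266.   88.3] mean [836.  174.1  27.7] zmax 53.9 [84. 78. 72.]
56 [212 114  21  18 121] [223.8 125.8] mean [718.7 305.6  38. ] zmax 52.9 [90. 83. 69.]
63 [233 138  60  29 604] [260.1 155.5] mean [626.8 197.5  24.7] zmax 30.5 [87. 77. 66.]
65 [130 160  19  23 155] [136.1 169. ] mean [593.7 573.7  33.8] zmax 57.9 [77. 72. 60.]
66 [141 161  20  26 128] [153.8 176.8] mean [568.5 519.7  34.5] zmax 57.2 [76. 69. 56.]
71 [169 166  41  19 420] [192.4 172.7] mean [579.2 405.   23.7] zmax 27.9 [124. 114. 106.]
84 [225 176  14  15 162] [231.5 183.2] mean [542.6 285.5  35.9] zmax 39.3 [141. 145. 146.]
90 [127 188  10  15  47] [131.2 194.7] mean [518.2 596.4   9.9] zmax 12.2 [125. 113. 106.]
95 [275 200  23  23 412] [285.8 210.7] mean [456.6 124.   18.1] zmax 33.9 [140. 143. 150.]
102 [227 209  42  19 455] [246.5 218.5] mean [436.  243.3  24.4] zm
[... 619 characters left out ...]

131 386 439 [ 662.8 -258.6  132.7]
132 378 439 [ 661.8 -243.5  127. ]
133 377 439 [ 661.2 -222.4  120.2]
134 370 430 [ 660.6 -194.9  114.3]
135 370 430 [ 659.4 -167.2  110.6]
136 370 431 [ 655.2 -183.2  114.4]
137 378 431 [ 649.8 -216.9  121.2]
138 378 431 [ 647.  -216.8  121.1]
139 378 431 [ 643.8 -216.1  122.4]
140 378 431 [ 641.5 -206.9  121.6]
141 378 431 [ 638.6 -206.6  121.8]
142 378 431 [ 635.7 -206.5  121.9]
143 378 430 [ 633.4 -196.1  121.1]
144 378 431 [ 630.1 -206.3  121.7]
145 378 431 [ 627.3 -206.1  121.4]
146 378 431 [ 623.6 -233.8  121.9]
147 378 431 [ 621.3 -211.   122.7]
148 378 431 [ 618.7 -205.4  122.3]
149 378 427 [ 616.2 -200.1  121.3]
150 379 402 [ 614.6 -167.2  119.8]
```

View crops.

```bash
python3 - <<'E'
from h import *
c=load('top0'); f=c['frame'][:,:,::-1]
cv2.imwrite('pics/crop2.png',cv2.resize(f[90:170,310:490],None,fx=4.4,fy=4.4,interpolation=cv2.INTER_CUBIC))
E
```

```text
(no output)
```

View pics/crop1.png

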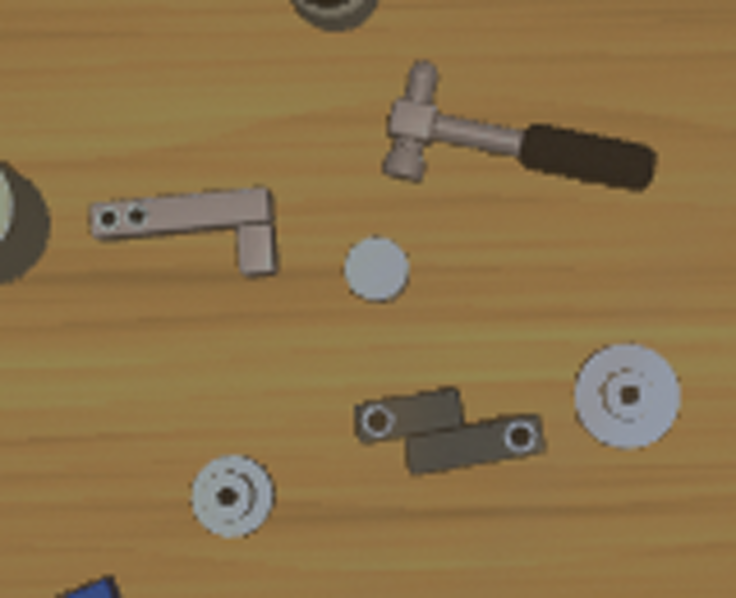

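View pics/crop2.png

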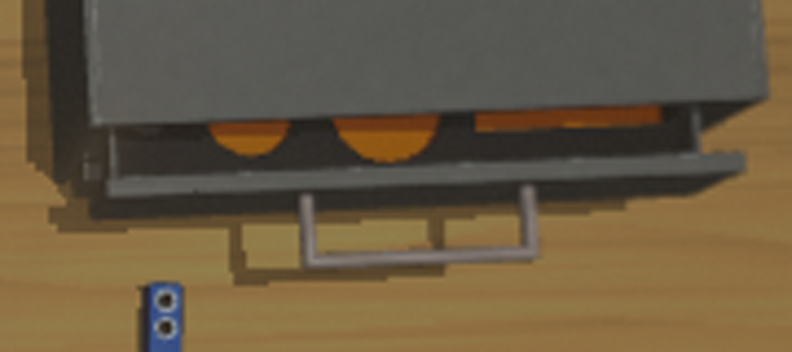

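The crop confirms the choices: the grey leg has its foot at lower right, so it is about 180° off. The bracket and hammer are near their stowed orientation, and the hubbed discs differ clearly from the plain tin at (377,268 in the crop). The drawer is slightly ajar, and the handle bar runs from (380,149.5) to (431.5,147.5).

```bash
python3 - <<'E'
from h import *
np.set_printoptions(suppress=True)
c=load('top0'); P=pts(c); b=P[...,2]
# bar line fit from range points: z 115-126 and x<624
m=(b>112)&(b<128)&(P[...,0]<634)&(P[...,1]<-120)&(P[...,1]>-300)&(P[...,0]>590)
q=P[m]; print(len(q),q.mean(0))
k=(q[:,1]<q[:,1].max()-15)&(q[:,1]>q[:,1].min()+15)
print(q[:,1].min(),q[:,1].max())
ys=np.arange(-265,-150,10)
xs=[np.median(q[abs(q[:,1]-y)<6][:,0]) for y in ys]; print(np.round(xs,1)); p=np.polyfit(ys,xs,1);print('dx/dy',p[0],'h=',-np.arctan(p[0]), np.polyval(p,-208))
print(plane(c,[[380,149.5],[431.6,147.5]],122))
# chest top front edge & drawer front top edge
m=(b>144)&(b<158); v,u=np.where(m); 
e=[];
for uu in range(335,475,6):
    r=np.where(m[:,uu])[0]
    if len(r): e.append(P[r.max(),uu])
e=np.array(e);p=np.polyfit(e[:,1],e[:,0],1);print('chest edge h',-np.arctan(p[0]),np.polyval(p,-208),np.std(e[:,0]-np.polyval(p,e[:,1])))
m=(b>132)&(b<143)&(P[...,0]<690); e=[]
for uu in range(340,472,6):
    r=np.where(m[100:,uu])[0]+100
    if len(r): e.append(P[r.max(),uu])
e=np.array(e);p=np.polyfit(e[:,1],e[:,0],1);print('front edge h',-np.arctan(p[0]),np.polyval(p,-208),np.std(e[:,0]-np.polyval(p,e[:,1])))
E
```

```text
219 [ 619.86396101 -205.87194327  121.75725258]
-279.42583206140984 -132.85140118859596
[618.5 618.5 618.7 620.2 618.2 618.6 618.1 618.4 619.  618.  617.5 617.3]
dx/dy -0.011511643669797145 h= 0.01151113521045622 618.3923922176795
[[ 616.44330451 -137.51320441  122.        ]
 [ 618.03687979 -280.37368266  122.        ]]
chest edge h 0.009971693243195252 704.345981118935 0.708452528934437
front edge h 0.012507282094912647 661.6199735444853 0.653696683363044
```

Request:
{"fn": "drive_tool", "kwargs": {
  "steps": [
    {"delta_pos":[31,21.5,2],"yaw":0.087,"hand":50},
    {"delta_pos":[31,21.5,2],"yaw":0.087,"hand":50},
    {"delta_pos":[31,21.5,2],"yaw":0.087,"hand":50},
    {"delta_pos":[31,21.5,2],"yaw":0.087,"hand":50},
    {"delta_pos":[31,21.5,2],"yaw":0.087,"hand":50}
  ],
  "squeeze": 30
}}

```text
clock: 0.57
eef_pos: [306.4, -420.2, 232.4]
eef_rot: [-3.141, -0.0, 0.716]
wrist_force: [-0.3, -0.2, 0.5]
finger_gap: 64.4
```

Request:
{"fn": "drive_tool", "kwargs": {
  "steps": [
    {"delta_pos":[31,21.5,0],"yaw":0.087,"hand":50},
    {"delta_pos":[31,21.5,0],"yaw":0.087,"hand":50},
    {"delta_pos":[31,21.5,0],"yaw":0.087,"hand":50},
    {"delta_pos":[31,21.5,0],"yaw":0.087,"hand":50},
    {"delta_pos":[31,21.5,0],"yaw":0.087,"hand":50}
  ]
}}

```text
clock: 0.98
eef_pos: [461.6, -312.6, 232.3]
eef_rot: [-3.141, -0.0, 1.151]
wrist_force: [-0.8, -0.3, 0.4]
finger_gap: 50.1
```

Request:
{"fn": "drive_tool", "kwargs": {
  "steps": [
    {"delta_pos":[31,21.5,0],"yaw":0.087,"hand":50},
    {"delta_pos":[31,21.5,0],"yaw":0.087,"hand":50},
    {"delta_pos":[31,21.5,0],"yaw":0.087,"hand":50},
    {"delta_pos":[31,21.5,0],"yaw":0.087,"hand":50},
    {"delta_pos":[31,21.5,0],"yaw":0.087,"hand":50}
  ]
}}

```text
clock: 1.4
eef_pos: [616.6, -205.1, 232.2]
eef_rot: [-3.141, -0.0, 1.586]
wrist_force: [-0.5, -0.8, 0.3]
finger_gap: 50.1
```

```bash
python3 - <<'E'
from h import *
s=manip.read_state();print(s['eef_pos'],s['eef_rot'])
c=snap('wrist','w1'); P=pts(c)
m=(P[...,2]>110)&(P[...,2]<128)&(P[...,0]<640)&(P[...,0]>590)
q=P[m];print(len(q),q.min(0),q.max(0),np.median(q,0))
E
```

```text
[ 616.56351432 -205.08857121  232.18250234] [-3.14120103e+00 -1.27771485e-04  1.58622211e+00]
1981 [ 613.91581552 -282.05659303  117.6817022 ] [ 639.92681973 -133.78684991  125.59408419] [ 620.68481203 -196.59846337  122.70251984]
```

View pics/w1.png

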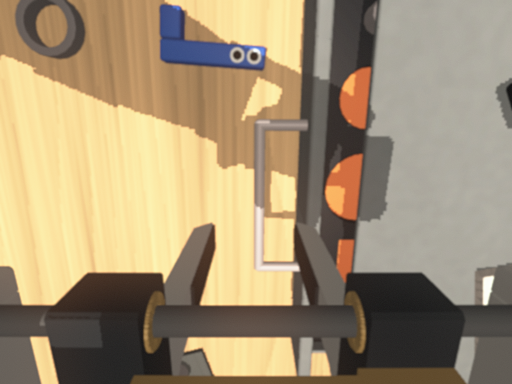

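The wrist view shows the bar at columns 255–265, between the fingers. Now I'll lower onto it.

Request:
{"fn": "drive_tool", "kwargs": {
  "steps": [
    {"delta_pos":[1.5,-2,-40],"yaw":0,"hand":50},
    {"delta_pos":[0,0,-40],"yaw":0,"hand":50},
    {"delta_pos":[0,0,-32],"yaw":-0.004,"hand":50},
    {"delta_pos":[0,0,0],"yaw":0,"hand":0},
    {"delta_pos":[0,0,0],"yaw":0,"hand":0}
  ],
  "squeeze": 40
}}

```text
clock: 1.87
eef_pos: [616.4, -208.4, 119.9]
eef_rot: [-3.139, -0.001, 1.578]
wrist_force: [0.1, -1.2, 0.2]
finger_gap: 39.8
```

Request:
{"fn": "drive_tool", "kwargs": {
  "steps": [
    {"delta_pos":[0,0,0],"yaw":0,"hand":0},
    {"delta_pos":[0,0,0],"yaw":0,"hand":0},
    {"delta_pos":[0,0,0],"yaw":0,"hand":0}
  ]
}}

```text
clock: 2.12
eef_pos: [617.6, -208.9, 122.8]
eef_rot: [3.138, 0.001, 1.578]
wrist_force: [-0.4, -0.9, 0.1]
finger_gap: 20.2
```

Request:
{"fn": "drive_tool", "kwargs": {
  "steps": [
    {"delta_pos":[0,0,0],"yaw":0,"hand":0},
    {"delta_pos":[0,0,0],"yaw":0,"hand":0},
    {"delta_pos":[0,0,0],"yaw":0,"hand":0}
  ]
}}

```text
clock: 2.37
eef_pos: [617.4, -208.8, 122.0]
eef_rot: [3.139, 0.001, 1.578]
wrist_force: [-0.3, -0.2, 7.2]
finger_gap: 8.9
```

Request:
{"fn": "drive_tool", "kwargs": {
  "steps": [
    {"delta_pos":[-10,0,0],"yaw":0,"hand":0},
    {"delta_pos":[-18,-0.2,0],"yaw":0,"hand":0},
    {"delta_pos":[-18,-0.2,0],"yaw":0,"hand":0},
    {"delta_pos":[-18,-0.2,0],"yaw":0,"hand":0},
    {"delta_pos":[-18,-0.2,0],"yaw":0,"hand":0}
  ]
}}

```text
clock: 2.78
eef_pos: [535.0, -209.8, 122.0]
eef_rot: [3.138, 0.002, 1.578]
wrist_force: [4.0, -2.9, 7.5]
finger_gap: 8.7
```

Request:
{"fn": "drive_tool", "kwargs": {
  "steps": [
    {"delta_pos":[-18,-0.2,0],"yaw":0,"hand":0},
    {"delta_pos":[-18,-0.2,0],"yaw":0,"hand":0},
    {"delta_pos":[-18,-0.2,0],"yaw":0,"hand":0},
    {"delta_pos":[-14,-0.2,0],"yaw":0,"hand":0},
    {"delta_pos":[-10,-0.1,0],"yaw":0,"hand":0}
  ]
}}

```text
clock: 3.2
eef_pos: [456.6, -210.8, 122.0]
eef_rot: [3.139, 0.002, 1.578]
wrist_force: [2.1, -0.6, 6.4]
finger_gap: 8.5
```

Request:
{"fn": "drive_tool", "kwargs": {
  "steps": [
    {"delta_pos":[-6,0,0],"yaw":0,"hand":0},
    {"delta_pos":[-6,0,0],"yaw":0,"hand":0},
    {"delta_pos":[-5,0,0],"yaw":0,"hand":0}
  ]
}}

```text
clock: 3.45
eef_pos: [440.4, -211.0, 122.0]
eef_rot: [3.138, 0.002, 1.578]
wrist_force: [2.9, -2.1, 7.1]
finger_gap: 8.6
```

Request:
{"fn": "drive_tool", "kwargs": {
  "steps": [
    {"delta_pos":[-4,0,0],"yaw":0,"hand":0},
    {"delta_pos":[-4,0,0],"yaw":0,"hand":0},
    {"delta_pos":[0,0,0],"yaw":0,"hand":0}
  ]
}}

```text
clock: 3.7
eef_pos: [432.1, -211.1, 122.0]
eef_rot: [3.139, 0.002, 1.578]
wrist_force: [-1.6, -3.1, 9.6]
finger_gap: 8.6
```

Request:
{"fn": "drive_tool", "kwargs": {
  "steps": [
    {"delta_pos":[-4,0,0],"yaw":0,"hand":0},
    {"delta_pos":[-4,0,0],"yaw":0,"hand":0},
    {"delta_pos":[0,0,0],"yaw":0,"hand":0}
  ]
}}

```text
clock: 3.95
eef_pos: [424.9, -211.2, 122.0]
eef_rot: [3.137, 0.003, 1.578]
wrist_force: [4.9, -3.9, 5.1]
finger_gap: 8.8
```

Request:
{"fn": "drive_tool", "kwargs": {
  "steps": [
    {"delta_pos":[-4,0,0],"yaw":0,"hand":0},
    {"delta_pos":[-4,0,0],"yaw":0,"hand":0},
    {"delta_pos":[0,0,0],"yaw":0,"hand":0}
  ]
}}

```text
clock: 4.2
eef_pos: [424.2, -211.3, 122.4]
eef_rot: [3.118, 0.005, 1.577]
wrist_force: [81.5, -2.0, -42.4]
finger_gap: 9.2
```

Request:
{"fn": "drive_tool", "kwargs": {
  "steps": [
    {"delta_pos":[5,0,0],"yaw":0,"hand":0},
    {"delta_pos":[2.5,0,0],"yaw":0,"hand":0},
    {"delta_pos":[0,0,0],"yaw":0,"hand":0}
  ]
}}

```text
clock: 4.45
eef_pos: [424.9, -211.2, 122.1]
eef_rot: [3.138, 0.003, 1.578]
wrist_force: [7.3, -3.6, 6.2]
finger_gap: 8.5
```

Request:
{"fn": "drive_tool", "kwargs": {
  "steps": [
    {"delta_pos":[0,0,0],"yaw":0,"hand":40},
    {"delta_pos":[0,0,0],"yaw":0,"hand":40},
    {"delta_pos":[0,0,0],"yaw":0,"hand":40},
    {"delta_pos":[0,0,15],"yaw":0,"hand":40},
    {"delta_pos":[0,0,35],"yaw":0,"hand":40}
  ]
}}

```text
clock: 4.87
eef_pos: [421.5, -209.3, 167.6]
eef_rot: [-3.135, -0.004, 1.578]
wrist_force: [-0.3, -0.2, -0.2]
finger_gap: 37.9
```

Request:
{"fn": "drive_tool", "kwargs": {
  "steps": [
    {"delta_pos":[-20,20,35],"yaw":0,"hand":80},
    {"delta_pos":[-20,20,30],"yaw":0,"hand":80},
    {"delta_pos":[-20,25,25],"yaw":0,"hand":80},
    {"delta_pos":[0,35,0],"yaw":0,"hand":80},
    {"delta_pos":[0,35,0],"yaw":0,"hand":80}
  ]
}}

```text
clock: 5.28
eef_pos: [364.0, -76.0, 259.2]
eef_rot: [3.139, 0.001, 1.576]
wrist_force: [0.5, 0.3, -1.0]
finger_gap: 69.6
```

```bash
python3 - <<'E'
from h import *
c=snap('top','top1'); snap('side','side1')
E
```

```text
(no output)
```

View pics/top1.png

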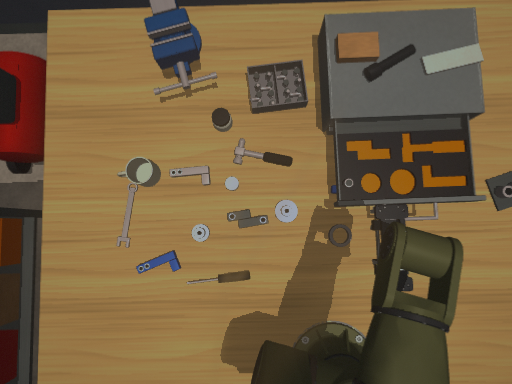

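View pics/side1.png

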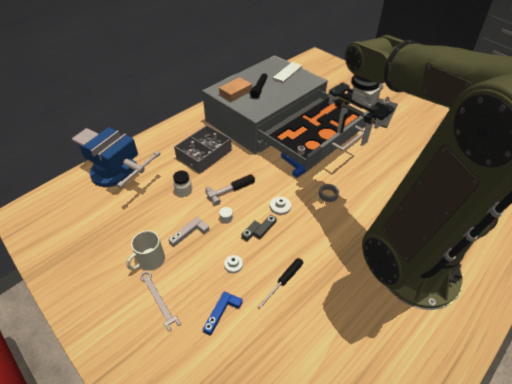

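The drawer is fully open, with orange cutouts at (368,150), (433,147), (370,183), (402,182) and (443,177), and the socket at (349,183). Next I'll get H from the cutout centroids.

```bash
cat >> h.py <<'E'
from scipy.spatial.transform import Rotation as Ro
def fit2d(A,B):
    # B = Rz(t) A + T
    a=A.mean(0);b=B.mean(0);A0=A-a;B0=B-b
    t=np.arctan2((A0[:,0]*B0[:,1]-A0[:,1]*B0[:,0]).sum(),(A0*B0).sum())
    M=np.array([[np.cos(t),-np.sin(t)],[np.sin(t),np.cos(t)]]);return t,b-M@a
def orange(c):
    hsv=cv2.cvtColor(c['frame'],cv2.COLOR_RGB2HSV)
    return ((hsv[...,0]>3)&(hsv[...,0]<22)&(hsv[...,1]>190)&(hsv[...,2]>90)).astype(np.uint8)
# outline polys (object frame)
ham=[[(-9,-34),(9,-34),(9,26),(-9,26)],[(-15,-124),(15,-124),(15,-34),(-15,-34)],[(-38,26),(42,26),(42,54),(-38,54)]]
leg=[[(-12,-70),(12,-70),(12,50),(-12,50)],[(12,26),(46,26),(46,50),(12,50)]]
brk=[[(-26,-65),(0,-65),(0,25),(-26,25)],[(0,-15),(26,-15),(26,55),(0,55)]]
def cen(rects):
    A=0;S=np.zeros(2)
    for r in rects:
        r=np.array(r,float);a=np.ptp(r[:,0])*np.ptp(r[:,1]);A+=a;S+=a*r.mean(0)
    return S/A
SLOT=dict(ham=(202,-56),leg=(102,-105),brk=(202,100),dl=(106,4),ds=(106,94))
E
python3 - <<'E'
from h import *
np.set_printoptions(suppress=True)
c=load('top1'); m=orange(c); m[:,:335]=0; m[:128]=0;m[205:]=0
n,l,s,ce=cv2.connectedComponentsWithStats(m)
C={}
for i in range(1,n):
    if s[i,4]<40: continue
    v,u=np.where(l==i); q=plane(c,np.c_[u,v],82)[:,:2]
    (mc,sz,an)=cv2.minAreaRect(q.astype(np.float32))
    print(i,s[i],'cen',q.mean(0).round(1),np.round(sz,1),round(an,1),'mid',np.round(mc,1), np.ptp(q,axis=0).round(1))
    C[i]=q.mean(0)
print(cen(ham),cen(leg),cen(brk))
E
```

```text
1 [402 133  63  29 763] cen [ 626.9 -291.4] [178.   82.1] 88.4 mid [ 627.3 -301.8] [ 82.4 178.6]
2 [347 140  43  20 538] cen [ 623.5 -112.9] [ 54.6 120.4] 0.3 mid [ 625.5 -114.9] [ 54.8 120.5]
3 [422 165  44  22 517] cen [ 533.4 -317.8] [121.1  60.6] 88.5 mid [ 543.6 -326.5] [ 61.5 120.5]
4 [390 169  25  25 487] cen [ 529.9 -207.2] [69.8 68.1] 42.8 mid [ 529.5 -207.4] [69.7 68.9]
5 [361 173  19  20 293] cen [ 529. -117.] [51.4 54.9] 86.9 mid [ 529.1 -116.1] [55.1 52. ]
[  0.74418605 -21.26578073] [6.4025974 0.5974026] [-1.625 -2.5  ]
```

```bash
python3 - <<'E'
from h import *
np.set_printoptions(suppress=True)
A=np.array([(106,4),(106,94),(204,-91),(202,95),(119,-115)],float)
B=np.array([(529.7,-207.3),(529,-116.6),(627.3,-301.8),(625.5,-114.9),(543.6,-326.5)])
t,T=fit2d(A,B);print(t,T)
M=np.array([[np.cos(t),-np.sin(t)],[np.sin(t),np.cos(t)]])
print((A@M.T+T-B).round(1))
for k,v in SLOT.items(): print(k,(M@np.array(v)+T).round(1))
# object measurements from top1
c=load('top1')
f=c['frame'].astype(int); P=pts(c); b=P[...,2]
m=((b>8)&(b<60)).astype(np.uint8)
def comp(u,v,rad=14):
    n,l,s,ce=cv2.connectedComponentsWithStats(m)
    w=l[v-6:v+7,u-6:u+7]; i=np.bincount(w[w>0]).argmax(); return l==i
for name,u,v,z in (('ham',262,156,14),('leg',190,172,24),('brk',248,218,24),('dl',286,211,14),('ds',201,233,14)):
    k=comp(u,v); vv,uu=np.where(k); q=plane(c,np.c_[uu,vv],z)[:,:2].astype(np.float32)
    r=cv2.minAreaRect(q); print(name,k.sum(),'cen',q.mean(0).round(1),'rect',np.round(r[0],1),np.round(r[1],1),round(r[2],2), 'z',np.nanpercentile(P[k][:,2],90).round(1))
E
```

```text
0.004695002440818448 [ 423.60941761 -211.51206947]
[[-0.1  0.3]
 [ 0.2 -0.4]
 [ 0.7  0.2]
 [-0.3 -0.7]
 [-0.5  0.5]]
ham [ 625.9 -266.6]
leg [ 526.1 -316. ]
brk [ 625.1 -110.6]
dl [ 529.6 -207. ]
ds [ 529.2 -117. ]
ham 606 cen [628.9 198.2] rect [617.  193.8] [179.9  79.8] 67.18 z 29.9
leg 422 cen [579.1 404.8] rect [572.6 414. ] [125.8  55.2] 88.48 z 27.3
brk 460 cen [436.  243.1] rect [438.  241.1] [ 51.8 119.1] 8.53 z 27.2
dl 411 cen [456.6 123.5] rect [456.  123.3] [66.8 66.8] 88.35 z 32.5
ds 249 cen [397.6 385.4] rect [397.6 384. ] [51.7 51.1] 88.57 z 34.4
```

H fits its five cutouts within 0.7 mm: origin (423.6, -211.5), yaw about 0.005. The tool outlines match their stated sizes. I'll go above the hammer.

Request:
{"fn": "drive_tool", "kwargs": {
  "steps": [
    {"delta_pos":[21.5,25.3,0],"yaw":-0.018,"hand":60},
    {"delta_pos":[21.5,25.3,0],"yaw":-0.018,"hand":60},
    {"delta_pos":[21.5,25.3,0],"yaw":-0.018,"hand":60},
    {"delta_pos":[21.5,25.3,0],"yaw":-0.018,"hand":60},
    {"delta_pos":[21.5,25.3,0],"yaw":-0.018,"hand":60}
  ]
}}

```text
clock: 5.8
eef_pos: [473.1, 50.7, 257.5]
eef_rot: [-3.141, 0.0, 1.487]
wrist_force: [0.4, -0.5, 0.1]
finger_gap: 59.8
```

Request:
{"fn": "drive_tool", "kwargs": {
  "steps": [
    {"delta_pos":[21.5,25.3,0],"yaw":-0.018,"hand":60},
    {"delta_pos":[21.5,25.3,0],"yaw":-0.018,"hand":60},
    {"delta_pos":[21.5,25.3,0],"yaw":-0.018,"hand":60},
    {"delta_pos":[21.5,25.3,0],"yaw":-0.018,"hand":60},
    {"delta_pos":[21.5,25.3,0],"yaw":-0.018,"hand":60}
  ]
}}

```text
clock: 6.22
eef_pos: [580.8, 176.9, 257.2]
eef_rot: [-3.141, 0.001, 1.397]
wrist_force: [1.3, -1.0, 0.8]
finger_gap: 60.1
```

Request:
{"fn": "drive_tool", "kwargs": {
  "steps": [
    {"delta_pos":[21.5,25.3,0],"yaw":-0.018,"hand":60},
    {"delta_pos":[21.5,25.3,0],"yaw":-0.018,"hand":60},
    {"delta_pos":[0,0,0],"yaw":0,"hand":60},
    {"delta_pos":[0,0,0],"yaw":0,"hand":60}
  ]
}}

```text
clock: 6.55
eef_pos: [623.1, 227.0, 255.8]
eef_rot: [-3.139, 0.002, 1.363]
wrist_force: [-0.6, 0.4, -0.4]
finger_gap: 60.0
```

```bash
python3 - <<'E'
from h import *
s=manip.read_state();print(s['eef_pos'],s['eef_rot'])
c=snap('wrist','w2');print(c['position'])
E
```

```text
[623.14545421 227.00642456 255.79136086] [-3.13906128e+00  1.51824680e-03  1.36287182e+00]
[638.32514463 304.30011038 418.49289242]
```

View pics/w2.png

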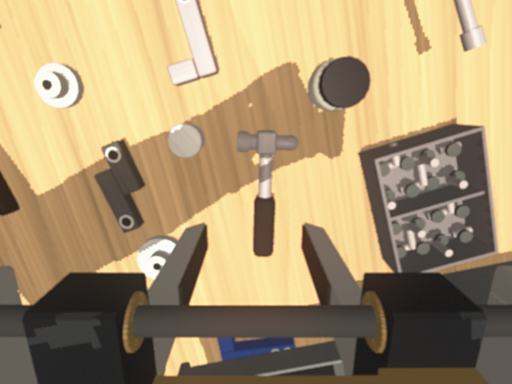

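The wrist view shows the hammer centred, head at (267,142) and grip end at (263,253). I'll fit its pose from the range mask.

```bash
cat >> h.py <<'E'
def cluster(c,xy,rad,zlo,zhi,mincomp=40):
    """connected component of range points in z band nearest to xy"""
    P=pts(c); b=P[...,2]
    with np.errstate(invalid='ignore'):
        m=((b>zlo)&(b<zhi)&(np.hypot(P[...,0]-xy[0],P[...,1]-xy[1])<rad)).astype(np.uint8)
    n,l,s,ce=cv2.connectedComponentsWithStats(m)
    best=None
    for i in range(1,n):
        if s[i,4]<mincomp: continue
        q=P[l==i]; d=np.nanmin(np.hypot(q[:,0]-xy[0],q[:,1]-xy[1]))-0.001*s[i,4]
        if best is None or d<best[0]: best=(d,l==i)
    return best[1],P
def hampose(c,xy,rad=150,zbase=0,yaw0=-0.2):
    k,P=cluster(c,xy,rad,zbase+7,zbase+36)
    vv,uu=np.where(k); q=plane(c,np.c_[uu,vv],zbase+14)[:,:2]
    a=yaw0
    for _ in range(6):
        M=np.array([[np.cos(a),-np.sin(a)],[np.sin(a),np.cos(a)]])
        L=q@M  # coords in object axes (rotated)
        y=L[:,1]; top=np.percentile(y,99.8)
        ys=np.arange(y.min()+10,top-36,4)
        mid=[];yy=[]
        for t in ys:
            w=L[abs(y-t)<3][:,0]
            if len(w)>3: mid.append((w.min()+w.max())/2);yy.append(t)
        p=np.polyfit(yy,mid,1); a-=np.arctan(p[0])
    L=q@M; x0=np.median(mid); h=L[L[:,1]>L[:,1].max()-20]
    print('yaw',a,'y extent',L[:,1].min(),L[:,1].max(),np.ptp(L[:,1]),'head x rel',h[:,0].min()-x0,h[:,0].max()-x0,'n',len(q))
    y0=((L[:,1].max()-54)+(L[:,1].min()+124))/2
    return a,M@np.array([x0,y0])
E
python3 - <<'E'
from h import *
c=load('w2'); print(hampose(c,(622,228)))
c=load('top1'); print(hampose(c,(622,228)))
E
```

```text
yaw -0.22551602273106208 y extent 231.00256625693257 413.43577789784365 182.43321164091108 head x rel -38.6661086013396 41.08153269220986 n 2932
(np.float64(-0.22551602273106208), array([635.11379913, 220.79250975]))
yaw -0.22552235981312901 y extent 234.31944569427208 414.4581974167116 180.1387517224395 head x rel -37.96060566173833 42.218603874160976 n 606
(np.float64(-0.22552235981312901), array([634.9026006 , 223.06327821]))
```

Request:
{"fn": "drive_tool", "kwargs": {
  "steps": [
    {"delta_pos":[6,-2.5,-40],"yaw":-0.009,"hand":60},
    {"delta_pos":[6,-2.5,-40],"yaw":-0.009,"hand":60},
    {"delta_pos":[0,0,-40],"yaw":0,"hand":60},
    {"delta_pos":[0,0,-40],"yaw":0,"hand":60},
    {"delta_pos":[0,0,-25],"yaw":0,"hand":60}
  ]
}}

```text
clock: 7.02
eef_pos: [633.1, 219.8, 69.3]
eef_rot: [-3.138, 0.002, 1.343]
wrist_force: [0.8, -0.8, -1.1]
finger_gap: 60.1
```

Request:
{"fn": "drive_tool", "kwargs": {
  "steps": [
    {"delta_pos":[0,0,-25],"yaw":0,"hand":50},
    {"delta_pos":[0,0,-18],"yaw":0,"hand":50},
    {"delta_pos":[0,0,0],"yaw":0,"hand":40}
  ]
}}

```text
clock: 7.27
eef_pos: [632.7, 219.9, 26.4]
eef_rot: [-3.137, 0.003, 1.343]
wrist_force: [0.2, 0.4, -0.5]
finger_gap: 46.5
```

Request:
{"fn": "drive_tool", "kwargs": {
  "steps": [
    {"delta_pos":[2,2,-6],"yaw":0,"hand":40},
    {"delta_pos":[0,0,0],"yaw":0,"hand":0},
    {"delta_pos":[0,0,0],"yaw":0,"hand":0},
    {"delta_pos":[0,0,0],"yaw":0,"hand":0},
    {"delta_pos":[0,0,0],"yaw":0,"hand":0}
  ],
  "squeeze": 50
}}

```text
clock: 7.68
eef_pos: [637.2, 223.9, 25.0]
eef_rot: [3.14, -0.001, 1.344]
wrist_force: [1.9, -1.7, 5.0]
finger_gap: 16.7
```

Request:
{"fn": "drive_tool", "kwargs": {
  "steps": [
    {"delta_pos":[0,0,0],"yaw":0,"hand":0},
    {"delta_pos":[0,0,0],"yaw":0,"hand":0},
    {"delta_pos":[0,0,0],"yaw":0,"hand":0}
  ]
}}

```text
clock: 7.93
eef_pos: [637.2, 224.0, 25.1]
eef_rot: [3.14, -0.001, 1.344]
wrist_force: [-2.8, -0.4, 6.7]
finger_gap: 17.0
```

Request:
{"fn": "drive_tool", "kwargs": {
  "steps": [
    {"delta_pos":[0,0,10],"yaw":0,"hand":0},
    {"delta_pos":[0,0,20],"yaw":0,"hand":0},
    {"delta_pos":[0,0,0],"yaw":0,"hand":0},
    {"delta_pos":[0,0,0],"yaw":0,"hand":0}
  ]
}}

```text
clock: 8.27
eef_pos: [637.1, 224.0, 54.7]
eef_rot: [3.14, -0.001, 1.344]
wrist_force: [-0.6, -0.2, -5.4]
finger_gap: 17.0
```

```bash
python3 - <<'E'
from h import *
s=manip.read_state();print(s['eef_pos'],s['eef_rot'],s['wrist_force'],s['moment'],s['finger_gap'])
c=snap('side','s3')
f=c['frame'][:,:,::-1];cv2.imwrite('pics/s3c.png',cv2.resize(f[90:290,120:380],None,fx=3,fy=3))
E
```

```text
[637.14828512 223.99009963  54.673147  ] [ 3.14008419e+00 -8.75965687e-04  1.34380126e+00] [-0.56745364 -0.19969879 -5.39739848] [-0.09680092 -0.05421415  0.00086684] 16.98848736653973
```

View pics/s3c.png

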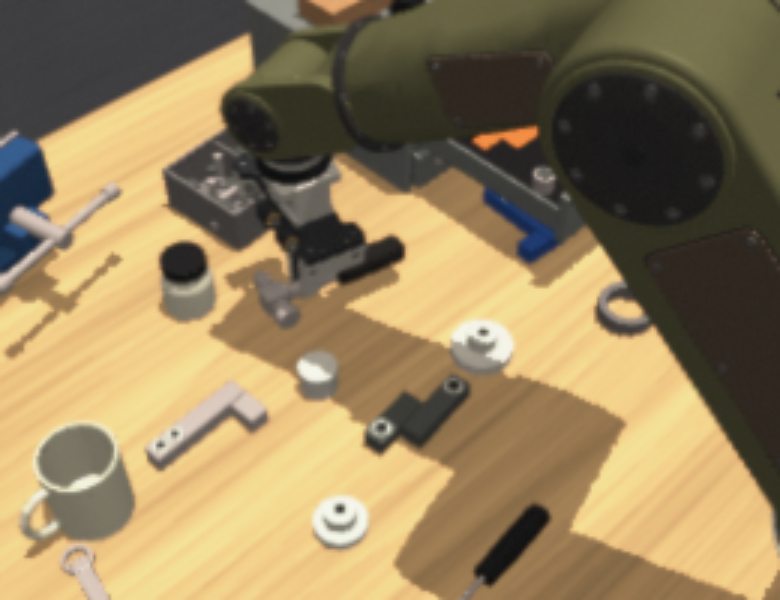

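The hammer is held level, with a 5.4 N load. Lifting and carrying it over.

Request:
{"fn": "drive_tool", "kwargs": {
  "steps": [
    {"delta_pos":[0,0,35],"yaw":0,"hand":0},
    {"delta_pos":[0,0,40],"yaw":0,"hand":0},
    {"delta_pos":[0,0,40],"yaw":0,"hand":0},
    {"delta_pos":[0,0,40],"yaw":0,"hand":0},
    {"delta_pos":[0,0,10],"yaw":0,"hand":0}
  ]
}}

```text
clock: 8.73
eef_pos: [638.0, 224.3, 225.1]
eef_rot: [3.135, -0.004, 1.344]
wrist_force: [1.2, -0.4, -2.7]
finger_gap: 16.8
```

Request:
{"fn": "drive_tool", "kwargs": {
  "steps": [
    {"delta_pos":[0,-20,0],"yaw":0.018,"hand":0},
    {"delta_pos":[0,-35,0],"yaw":0.018,"hand":0},
    {"delta_pos":[0,-35,0],"yaw":0.018,"hand":0},
    {"delta_pos":[0,-35,0],"yaw":0.018,"hand":0},
    {"delta_pos":[0,-35,0],"yaw":0.018,"hand":0}
  ]
}}

```text
clock: 9.15
eef_pos: [636.0, 62.4, 216.4]
eef_rot: [-3.139, 0.001, 1.435]
wrist_force: [1.2, -0.9, -3.9]
finger_gap: 16.8
```

Request:
{"fn": "drive_tool", "kwargs": {
  "steps": [
    {"delta_pos":[-2,-35,0],"yaw":0.018,"hand":0},
    {"delta_pos":[-2,-35,0],"yaw":0.018,"hand":0},
    {"delta_pos":[-2,-35,0],"yaw":0.018,"hand":0},
    {"delta_pos":[-2,-35,0],"yaw":0.018,"hand":0},
    {"delta_pos":[-2,-35,0],"yaw":0.018,"hand":0}
  ]
}}

```text
clock: 9.57
eef_pos: [626.0, -112.7, 216.5]
eef_rot: [-3.139, -0.001, 1.525]
wrist_force: [0.9, -0.7, -4.2]
finger_gap: 16.8
```

Request:
{"fn": "drive_tool", "kwargs": {
  "steps": [
    {"delta_pos":[-2,-35,0],"yaw":0.018,"hand":0},
    {"delta_pos":[0,-35,0],"yaw":0.018,"hand":0},
    {"delta_pos":[0,-35,0],"yaw":0.017,"hand":0},
    {"delta_pos":[0,-15,0],"yaw":0,"hand":0},
    {"delta_pos":[0,0,0],"yaw":0,"hand":0}
  ]
}}

```text
clock: 9.98
eef_pos: [623.8, -234.4, 216.1]
eef_rot: [-3.139, -0.001, 1.573]
wrist_force: [-0.3, 0.3, -4.4]
finger_gap: 16.8
```

Request:
{"fn": "drive_tool", "kwargs": {
  "steps": [
    {"delta_pos":[0,0,0],"yaw":0,"hand":0},
    {"delta_pos":[0,0,0],"yaw":0,"hand":0}
  ]
}}

```text
clock: 10.15
eef_pos: [624.7, -230.0, 217.6]
eef_rot: [-3.14, -0.001, 1.577]
wrist_force: [0.1, 0.0, -3.3]
finger_gap: 16.6
```

```bash
python3 - <<'E'
from h import *
s=manip.read_state();print(s['eef_pos'],s['eef_rot'],s['wrist_force'],s['finger_gap'])
c=snap('wrist','w4'); c=snap('top','top4')
E
```

```text
[ 624.73619987 -230.03520842  217.58149055] [-3.14006225e+00 -9.93179759e-04  1.57732288e+00] [ 0.1213341  0.0163064 -3.3349079] 16.58962111764732
```

View pics/w4.png

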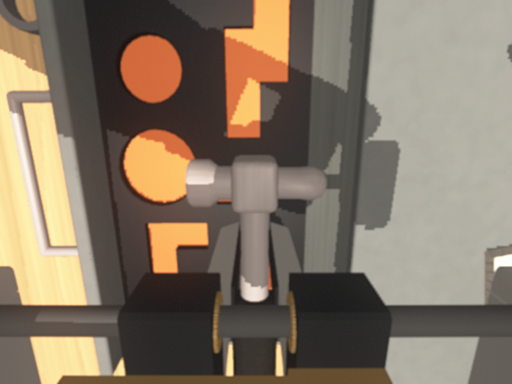

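View pics/top4.png

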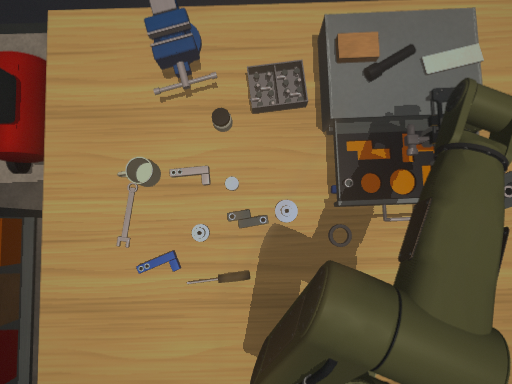

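```bash
python3 - <<'E'
from h import *
np.set_printoptions(suppress=True)
c=load('w4'); P=pts(c); b=P[...,2]; v,u=np.mgrid[:384,:512]
m=(b>185)&(b<235)&(v<300)&(v>140)&(u>180)&(u<335)
q=P[m]; print(len(q),q.min(0),q.max(0))
m2=m&(v<222)
h=P[m2]
# head silhouettes on plane z~head mid
vv,uu=np.where(m2); 
for z in (206,):
    g=plane(c,np.c_[uu,vv],z); print('head',g.min(0),g.max(0))
    vv3,uu3=np.where(m2&(u>235)&(u<278)); g3=plane(c,np.c_[uu3,vv3],z); print('block front y',np.sort(g3[:,1])[-20:].mean())
print('head top z by x:',[(int(x),np.nanpercentile(h[abs(h[:,0]-x)<4][:,2],95).round(1)) for x in (600,610,620,625,630,640,650,660) if (abs(h[:,0]-x)<4).sum()>3])
# shaft midline
for r in range(218,280,8):
    k=np.where(m[r,235:285])[0]+235
    if len(k): g=plane(c,[[k.min(),r],[k.max(),r]],206); print(r,g.mean(0).round(1),(g[0]-g[1])[0].round(1),'z',np.nanmax(P[r,k,2]).round(1))
E
```

```text
9493 [ 585.15597179 -270.13343881  197.36862412] [ 664.68229456 -177.22808899  234.98882058]
head [ 582.29889051 -217.13431674  206.        ] [ 665.84562658 -176.38708546  206.        ]
block front y -176.43142421096655
head top z by x: [(600, np.float64(220.6)), (610, np.float64(221.4)), (620, np.float64(222.1)), (625, np.float64(222.0)), (630, np.float64(222.0)), (640, np.float64(217.2)), (650, np.float64(217.2)), (660, np.float64(216.9))]
218 [ 623.5 -215.1  206. ] -17.8 z 217.3
226 [ 626.6 -220.3  206. ] -30.2 z 216.4
234 [ 626.6 -225.6  206. ] -30.5 z 221.7
242 [ 626.7 -231.   206. ] -30.7 z 232.1
250 [ 623.6 -236.5  206. ] -19.6 z 230.5
258 [ 623.7 -242.1  206. ] -19.7 z 232.6
266 [ 623.7 -247.8  206. ] -19.9 z 234.3
274 [ 623.1 -253.5  206. ] -18.7 z 234.5
```

```bash
python3 - <<'E'
from h import *
np.set_printoptions(suppress=True)
c=load('w4'); P=pts(c)
hsv=cv2.cvtColor(c['frame'],cv2.COLOR_RGB2HSV)
m=((hsv[...,0]>3)&(hsv[...,0]<24)&(hsv[...,1]>150)&(hsv[...,2]>110)&(P[...,2]>70)&(P[...,2]<105)).astype(np.uint8)
n,l,s,ce=cv2.connectedComponentsWithStats(m)
for i in range(1,n):
    if s[i,4]<200: continue
    v,u=np.where(l==i); q=plane(c,np.c_[u,v],82)[:,:2]
    print(s[i],q.mean(0).round(1),q.min(0).round(1),q.max(0).round(1), 'z',np.nanmedian(P[l==i][:,2]).round(1))
E
```

```text
[ 224    0   66  138 3782] [ 618.8 -116.6] [ 594.9 -176.9] [653.7 -58.5] z 82.6
[ 120   35   62   68 3275] [ 527.2 -115.3] [ 498.5 -144.7] [555.2 -87. ] z 82.6
[ 123  129   72   74 2258] [ 520.4 -199.7] [ 491.6 -243.7] [ 563.3 -169.7] z 82.6
[ 148  223   60   50 1997] [ 536.1 -289.5] [ 511.  -324.7] [ 573.5 -266.4] z 82.6
```

Request:
{"fn": "drive_tool", "kwargs": {
  "steps": [
    {"delta_pos":[1.2,-20,0],"yaw":0,"hand":0},
    {"delta_pos":[0,-14.6,-20],"yaw":0,"hand":0},
    {"delta_pos":[0,0,-35],"yaw":0,"hand":0},
    {"delta_pos":[0,0,-35],"yaw":0,"hand":0},
    {"delta_pos":[0,0,0],"yaw":0,"hand":0}
  ]
}}

```text
clock: 10.67
eef_pos: [623.4, -263.5, 121.2]
eef_rot: [-3.132, -0.005, 1.578]
wrist_force: [-1.4, 0.6, -6.6]
finger_gap: 16.7
```

Request:
{"fn": "drive_tool", "kwargs": {
  "steps": [
    {"delta_pos":[0,0,0],"yaw":0,"hand":0},
    {"delta_pos":[0,0,0],"yaw":0,"hand":0},
    {"delta_pos":[0,0,0],"yaw":0,"hand":0}
  ]
}}

```text
clock: 10.92
eef_pos: [627.2, -265.7, 132.0]
eef_rot: [3.138, 0.002, 1.577]
wrist_force: [0.4, 0.9, -4.6]
finger_gap: 17.0
```

```bash
python3 - <<'E'
from h import *
s=manip.read_state();print(s['eef_pos'],s['eef_rot'],s['wrist_force'],s['finger_gap'])
c=snap('wrist','w5')
E
```

```text
[ 627.16976328 -265.74876801  132.01306807] [3.13771913e+00 1.91282155e-03 1.57746037e+00] [ 0.36483317  0.9215106  -4.59974519] 17.001604274172834
```

View pics/w5.png

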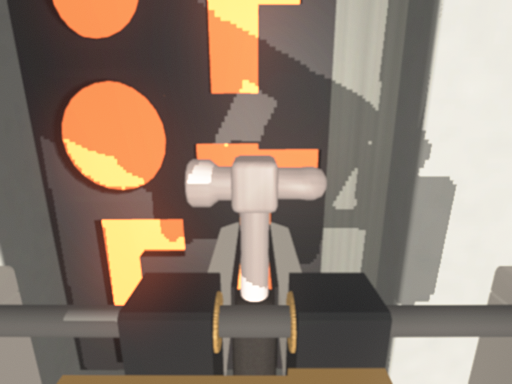

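Request:
{"fn": "drive_tool", "kwargs": {
  "steps": [
    {"delta_pos":[-1,1,-5],"yaw":0,"hand":0},
    {"delta_pos":[0,0,-5],"yaw":0,"hand":0},
    {"delta_pos":[0,0,-4],"yaw":0,"hand":0},
    {"delta_pos":[0,0,0],"yaw":0,"hand":0},
    {"delta_pos":[0,0,0],"yaw":0,"hand":0}
  ]
}}

```text
clock: 11.38
eef_pos: [625.1, -264.6, 114.6]
eef_rot: [3.141, -0.0, 1.577]
wrist_force: [2.1, 0.8, -4.6]
finger_gap: 16.8
```

Request:
{"fn": "drive_tool", "kwargs": {
  "steps": [
    {"delta_pos":[0,0,0],"yaw":0,"hand":0},
    {"delta_pos":[0,0,0],"yaw":0,"hand":0},
    {"delta_pos":[0,0,0],"yaw":0,"hand":0}
  ]
}}

```text
clock: 11.63
eef_pos: [625.1, -264.7, 114.9]
eef_rot: [3.141, -0.0, 1.577]
wrist_force: [2.8, 0.8, -4.7]
finger_gap: 16.8
```

Request:
{"fn": "drive_tool", "kwargs": {
  "steps": [
    {"delta_pos":[0.5,0,-3],"yaw":0,"hand":0},
    {"delta_pos":[0,0,-2],"yaw":0,"hand":0},
    {"delta_pos":[0,0,0],"yaw":0,"hand":0},
    {"delta_pos":[0,0,0],"yaw":0,"hand":0}
  ]
}}

```text
clock: 11.97
eef_pos: [625.3, -264.8, 109.6]
eef_rot: [-3.141, -0.0, 1.577]
wrist_force: [-0.2, 0.2, -4.0]
finger_gap: 16.9
```

Request:
{"fn": "drive_tool", "kwargs": {
  "steps": [
    {"delta_pos":[0,0,-2],"yaw":0,"hand":0},
    {"delta_pos":[0,0,0],"yaw":0,"hand":0},
    {"delta_pos":[0,0,0],"yaw":0,"hand":0}
  ]
}}

```text
clock: 12.22
eef_pos: [625.9, -264.8, 109.2]
eef_rot: [3.14, 0.001, 1.577]
wrist_force: [-1.2, 2.3, 5.3]
finger_gap: 16.8
```

Request:
{"fn": "drive_tool", "kwargs": {
  "steps": [
    {"delta_pos":[0,0,0],"yaw":0,"hand":30},
    {"delta_pos":[0,0,0],"yaw":0,"hand":45},
    {"delta_pos":[0,0,0],"yaw":0,"hand":45},
    {"delta_pos":[0,0,20],"yaw":0,"hand":45},
    {"delta_pos":[0,0,30],"yaw":0,"hand":45}
  ]
}}

```text
clock: 12.63
eef_pos: [624.3, -264.3, 155.5]
eef_rot: [-3.137, -0.002, 1.577]
wrist_force: [1.1, -0.1, 0.5]
finger_gap: 44.3
```

Request:
{"fn": "drive_tool", "kwargs": {
  "steps": [
    {"delta_pos":[0,15,40],"yaw":0,"hand":60},
    {"delta_pos":[-10,35,40],"yaw":0,"hand":70},
    {"delta_pos":[-20,35,0],"yaw":0,"hand":85},
    {"delta_pos":[-20,35,0],"yaw":0,"hand":85},
    {"delta_pos":[-20,35,0],"yaw":0,"hand":85}
  ]
}}

```text
clock: 13.05
eef_pos: [556.5, -117.0, 227.9]
eef_rot: [3.141, 0.0, 1.576]
wrist_force: [0.5, 0.1, 0.0]
finger_gap: 75.3
```

Request:
{"fn": "drive_tool", "kwargs": {
  "steps": [
    {"delta_pos":[-20,35,0],"yaw":0,"hand":85},
    {"delta_pos":[-20,35,0],"yaw":0,"hand":85},
    {"delta_pos":[-15,35,0],"yaw":0,"hand":85},
    {"delta_pos":[-10,35,0],"yaw":0,"hand":85},
    {"delta_pos":[-10,35,0],"yaw":0,"hand":85}
  ]
}}

```text
clock: 13.47
eef_pos: [481.7, 58.2, 228.1]
eef_rot: [3.141, 0.0, 1.576]
wrist_force: [1.0, 0.1, 0.2]
finger_gap: 84.9
```

```bash
python3 - <<'E'
from h import *
s=manip.read_state();print(s['eef_pos'],s['eef_rot'],s['wrist_force'],s['finger_gap'])
c=snap('wrist','w6'); c=snap('top','top6')
f=c['frame'][:,:,::-1];cv2.imwrite('pics/top6c.png',cv2.resize(f[105:225,320:490],None,fx=4.6,fy=4.6,interpolation=cv2.INTER_CUBIC))
print(hampose(c,(626,-266),rad=140,zbase=82,yaw0=0))
E
```

```text
[481.72248972  58.15282049 228.09532419] [3.14090432e+00 1.43544522e-04 1.57632034e+00] [1.04676025 0.07062475 0.1997559 ] 84.91637449866549
yaw 0.025356935990486402 y extent -421.2505855021947 -143.0400266582537 278.21055884394104 head x rel -35.87305843030117 91.88913236643259 n 4053
(np.float64(0.025356935990486402), array([ 588.94491518, -231.6431113 ]))
```

View pics/top6.png

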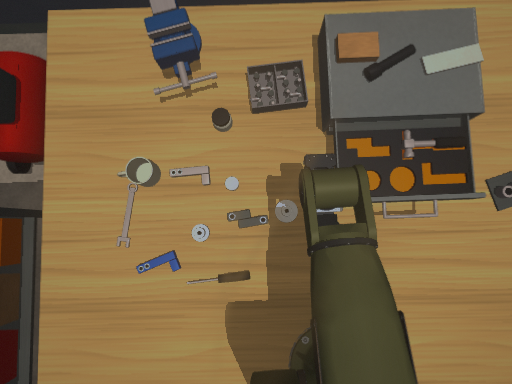

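View pics/top6c.png

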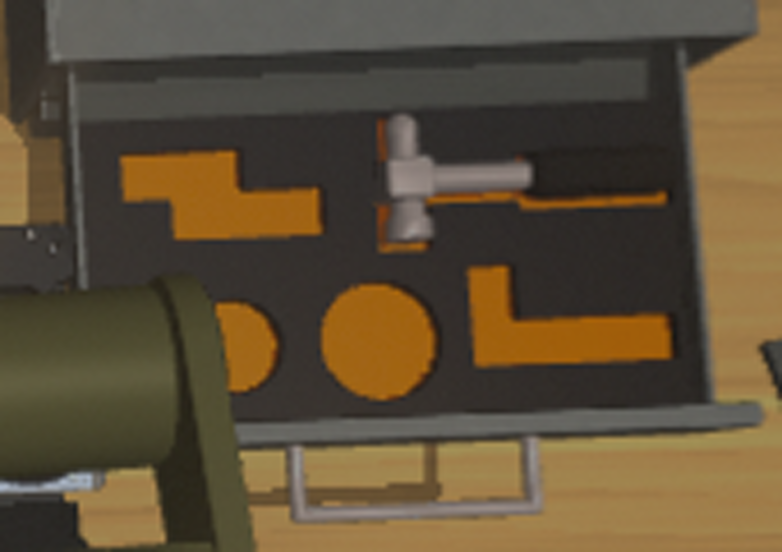

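View pics/w6.png

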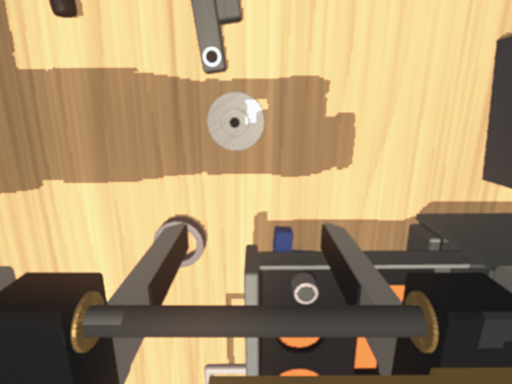

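The hammer sits in its slot with an even orange margin (crop (410,180)); disc_large is at (236,122) in the wrist view. I'll check the hammer's level and measure the disc.

```bash
cat >> h.py <<'E'
def discpose(c,xy,rad=60,zbase=0):
    P=pts(c);b=P[...,2]
    out=[]
    for lo,hi,z in ((9,20,14),(24,40,32)):
        with np.errstate(invalid='ignore'):
            m=((b>zbase+(7 if z==14 else lo))&(b<zbase+40)&(b>zbase+lo)&(np.hypot(P[...,0]-xy[0],P[...,1]-xy[1])<rad)).astype(np.uint8)
        cs,_=cv2.findContours(m,cv2.RETR_EXTERNAL,cv2.CHAIN_APPROX_NONE)
        k=max(cs,key=cv2.contourArea).reshape(-1,2)
        q=plane(c,k,zbase+z)[:,:2].astype(np.float32)
        e=cv2.fitEllipse(q); out.append((np.round(e[0],1),np.round(e[1],1)))
    return out
E
python3 - <<'E'
from h import *
c=load('top6'); P=pts(c)
for y in range(-370,-200,12):
    m=(abs(P[...,1]-y)<4)&(P[...,0]>570)&(P[...,0]<680)&(P[...,2]>98)&(P[...,2]<125)
    q=P[m]
    if len(q)>2: print(y,len(q),'x',np.median(q[:,0]).round(1),q[:,0].min().round(1),q[:,0].max().round(1),'z',np.percentile(q[:,2],80).round(1))
print('top',discpose(c,(456,123.5)),'wrist',discpose(load('w6'),(456,123.5)))
print(discpose(load('top1'),(456,123.5)),discpose(load('top0'),(456,123.5)))
E
```

```text
-370 27 x 635.4 623.0 649.0 z 110.8
-358 31 x 636.4 621.7 649.7 z 111.1
-346 33 x 633.8 590.7 649.9 z 110.7
-334 36 x 634.7 622.2 650.9 z 109.9
-322 32 x 633.5 621.8 651.2 z 110.5
-310 30 x 633.1 622.1 647.2 z 109.6
-298 26 x 634.7 622.9 649.0 z 105.3
-286 18 x 635.8 626.5 643.5 z 104.9
-274 16 x 634.4 629.6 640.7 z 105.2
-262 18 x 634.0 627.2 641.2 z 105.1
-250 18 x 633.8 627.1 641.7 z 106.5
-238 17 x 632.7 598.5 646.3 z 109.1
-226 69 x 629.5 598.5 674.5 z 109.8
-214 86 x 631.7 597.2 674.8 z 109.7
top [(array([456.6, 123.7]), array([66.3, 67.1])), (array([456.7, 123.8]), array([27.9, 29.6]))] wrist [(array([457.4, 123.3]), array([68.2, 68.5])), (array([457.6, 123.2]), array([30.3, 30.8]))]
[(array([456.7, 123.5]), array([66.3, 67.3])), (array([456.7, 123.8]), array([27.9, 29.6]))] [(array([456.8, 123.6]), array([66.7, 67.2])), (array([456.7, 123.8]), array([27.9, 29.6]))]
```

```bash
cat >> h.py <<'E'
def slots(c,x0=430,zone=(440,690,-400,-30)):
    """orange component rects at z=82 from any camera"""
    P=pts(c);hsv=cv2.cvtColor(c['frame'],cv2.COLOR_RGB2HSV)
    m=((hsv[...,0]>3)&(hsv[...,0]<24)&(hsv[...,1]>150)&(hsv[...,2]>90)&(P[...,2]>70)&(P[...,2]<100)).astype(np.uint8)
    n,l,s,ce=cv2.connectedComponentsWithStats(m)
    for i in range(1,n):
        if s[i,4]<60: continue
        v,u=np.where(l==i); q=plane(c,np.c_[u,v],82)[:,:2]
        if not(zone[0]<q[:,0].mean()<zone[1] and zone[2]<q[:,1].mean()<zone[3]): continue
        mn,mx=q.min(0),q.max(0); print('slot n',s[i,4],'mid',((mn+mx)/2).round(1),'size',(mx-mn).round(1),'cen',q.mean(0).round(1))
E
python3 - <<'E'
from h import *
slots(load('top1'));print();slots(load('top4'));print();slots(load('top6'));print();slots(load('w6'))
E
```

```text
slot n 788 mid [ 629.1 -301. ] size [ 82.4 179.8] cen [ 626.6 -290.2]
slot n 558 mid [ 625.  -113.8] size [ 55.9 122.7] cen [ 623.1 -111.9]
slot n 531 mid [ 544.  -326.1] size [ 62.1 121.6] cen [ 533.2 -317.2]
slot n 497 mid [ 529.6 -207.3] size [72.2 68.9] cen [ 529.9 -206.8]
slot n 302 mid [ 529.  -116.2] size [55.2 52.3] cen [ 529.  -116.6]

slot n 128 mid [ 627.9 -226.2] size [79.8 28.4] cen [ 613.9 -222.8]
slot n 547 mid [ 624.7 -113.8] size [ 54.1 122.5] cen [ 623.4 -111.6]
slot n 86 mid [ 624.7 -277.6] size [24.4 48.2] cen [ 623.9 -275.8]
slot n 104 mid [ 547.9 -277.5] size [54.4 24.8] cen [ 554.8 -274.8]
slot n 491 mid [ 529.5 -207.4] size [72.2 69.1] cen [ 529.4 -207.1]
slot n 291 mid [ 528.9 -116.2] size [55.1 52. ] cen [ 528.4 -116.6]

slot n 573 mid [ 632.4 -114.2] size [ 54.9 123.4] cen [ 630.7 -112.3]
slot n 106 mid [ 623.2 -317.6] size [ 10.6 145.8] cen [ 623.1 -319.7]
slot n 534 mid [ 550.7 -326.1] size [ 61.2 122. ] cen [ 540.9 -316.7]
slot n 495 mid [ 536.8 -207.7] size [69.9 69. ] cen [ 537.4 -207. ]
slot n 185 mid [ 536.2 -125.7] size [52.4 33.8] cen [ 537.4 -125.2]

slot n 129 mid [647.  -67.9] size [16.4 20.1] cen [649.2 -64.7]
slot n 308 mid [ 536.6 -138.7] size [49.  13.5] cen [ 536.4 -137.5]
slot n 514 mid [ 621.5 -154.6] size [29.5 45.7] cen [ 618.4 -158.2]
slot n 223 mid [ 539.2 -183.3] size [48.6 11.2] cen [ 539.  -184.6]
```

The drawer slid shut by 7.5 mm during release, so H is now (431.1, -211.4). The hammer rests on the floor, with shaft and grip tops at their expected heights. Next is disc_large.

Request:
{"fn": "drive_tool", "kwargs": {
  "steps": [
    {"delta_pos":[-8,22,0],"yaw":0,"hand":60},
    {"delta_pos":[-8,22,-20],"yaw":0,"hand":60},
    {"delta_pos":[-8.7,21.3,-30],"yaw":0,"hand":60},
    {"delta_pos":[0,0,-40],"yaw":0,"hand":60},
    {"delta_pos":[0,0,-40],"yaw":0,"hand":60}
  ]
}}

```text
clock: 13.98
eef_pos: [458.2, 122.5, 97.0]
eef_rot: [3.139, -0.0, 1.578]
wrist_force: [1.0, 0.4, -1.1]
finger_gap: 60.4
```

Request:
{"fn": "drive_tool", "kwargs": {
  "steps": [
    {"delta_pos":[0,0,-35],"yaw":0,"hand":60},
    {"delta_pos":[0,0,-15],"yaw":0,"hand":60},
    {"delta_pos":[0,0,0],"yaw":0,"hand":60},
    {"delta_pos":[0,0,0],"yaw":0,"hand":60},
    {"delta_pos":[0,0,0],"yaw":0,"hand":60}
  ]
}}

```text
clock: 14.4
eef_pos: [459.1, 122.0, 49.1]
eef_rot: [3.14, -0.0, 1.576]
wrist_force: [0.3, 0.7, 0.6]
finger_gap: 59.9
```

```bash
python3 - <<'E'
from h import *
s=manip.read_state();print(s['eef_pos'],s['eef_rot'],s['wrist_force'],s['finger_gap'])
c=snap('wrist','w7'); print(discpose(c,(456.9,123.5)))
E
```

```text
[459.05496964 121.96464619  49.07249309] [ 3.13961971e+00 -2.60721142e-04  1.57641395e+00] [0.25005735 0.69844486 0.62672338] 59.89060090955926
[(array([457.4, 123.3]), array([68.5, 74.7])), (array([457.3, 124.3]), array([30.8, 33.6]))]
```

View pics/w7.png

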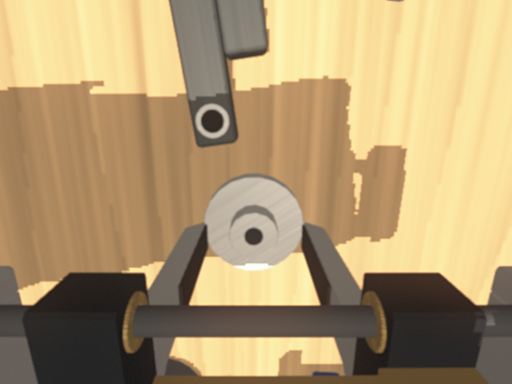

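Request:
{"fn": "drive_tool", "kwargs": {
  "steps": [
    {"delta_pos":[-1.8,1.7,-8],"yaw":0,"hand":60},
    {"delta_pos":[0,0,-7],"yaw":0,"hand":50},
    {"delta_pos":[0,0,0],"yaw":0,"hand":40},
    {"delta_pos":[0,0,0],"yaw":0,"hand":0},
    {"delta_pos":[0,0,0],"yaw":0,"hand":0}
  ],
  "squeeze": 40
}}

```text
clock: 14.87
eef_pos: [456.4, 123.9, 32.8]
eef_rot: [3.142, -0.0, 1.577]
wrist_force: [-0.6, 0.2, 0.5]
finger_gap: 36.8
```

Request:
{"fn": "drive_tool", "kwargs": {
  "steps": [
    {"delta_pos":[0,0,0],"yaw":0,"hand":0},
    {"delta_pos":[0,0,0],"yaw":0,"hand":0},
    {"delta_pos":[0,0,0],"yaw":0,"hand":0}
  ]
}}

```text
clock: 15.12
eef_pos: [456.5, 123.9, 32.9]
eef_rot: [3.141, -0.0, 1.577]
wrist_force: [1.1, 0.7, 0.8]
finger_gap: 30.9
```

Request:
{"fn": "drive_tool", "kwargs": {
  "steps": [
    {"delta_pos":[0,0,10],"yaw":0,"hand":0},
    {"delta_pos":[0,0,35],"yaw":0,"hand":0},
    {"delta_pos":[0,0,40],"yaw":0,"hand":0},
    {"delta_pos":[0,0,40],"yaw":0,"hand":0},
    {"delta_pos":[0,0,40],"yaw":0,"hand":0}
  ]
}}

```text
clock: 15.53
eef_pos: [455.5, 123.7, 200.2]
eef_rot: [-3.141, 0.0, 1.577]
wrist_force: [1.0, -0.4, -2.1]
finger_gap: 31.1
```

Request:
{"fn": "drive_tool", "kwargs": {
  "steps": [
    {"delta_pos":[4,-20,5],"yaw":0,"hand":0},
    {"delta_pos":[8,-33,0],"yaw":0,"hand":0},
    {"delta_pos":[8,-33,0],"yaw":0,"hand":0},
    {"delta_pos":[8,-33,0],"yaw":0,"hand":0},
    {"delta_pos":[8,-33,0],"yaw":0,"hand":0}
  ]
}}

```text
clock: 15.95
eef_pos: [492.1, -29.6, 203.5]
eef_rot: [3.141, -0.0, 1.577]
wrist_force: [0.9, 1.2, -2.3]
finger_gap: 31.0
```

Request:
{"fn": "drive_tool", "kwargs": {
  "steps": [
    {"delta_pos":[8,-33,0],"yaw":0,"hand":0},
    {"delta_pos":[8,-33,0],"yaw":0,"hand":0},
    {"delta_pos":[8,-33,0],"yaw":0,"hand":0},
    {"delta_pos":[8,-33,0],"yaw":0,"hand":0},
    {"delta_pos":[8,-33,-10],"yaw":0,"hand":0}
  ]
}}

```text
clock: 16.37
eef_pos: [532.7, -195.0, 194.9]
eef_rot: [3.139, 0.001, 1.577]
wrist_force: [0.9, 0.4, -1.2]
finger_gap: 31.1
```

Request:
{"fn": "drive_tool", "kwargs": {
  "steps": [
    {"delta_pos":[4,-14,-15],"yaw":0,"hand":0},
    {"delta_pos":[0,0,-15],"yaw":0,"hand":0},
    {"delta_pos":[0,0,0],"yaw":0,"hand":0},
    {"delta_pos":[0,0,0],"yaw":0,"hand":0},
    {"delta_pos":[0,0,0],"yaw":0,"hand":0}
  ]
}}

```text
clock: 16.78
eef_pos: [536.5, -206.8, 164.0]
eef_rot: [3.141, 0.0, 1.577]
wrist_force: [-0.3, -0.6, -1.0]
finger_gap: 31.2
```

```bash
python3 - <<'E'
from h import *
s=manip.read_state();print(s['eef_pos'],s['eef_rot'],s['wrist_force'],s['finger_gap'])
c=snap('wrist','w8'); slots(c); slots(snap('top','top8'))
E
```

```text
[ 536.49338522 -206.76169519  164.014042  ] [3.14061736e+00 4.14626085e-04 1.57736357e+00] [-0.25065777 -0.63222495 -0.98096272] 31.16069938805183
slot n 8740 mid [ 633.7 -113.9] size [ 56. 126.] cen [ 632.8 -108.2]
slot n 3798 mid [ 535.9 -115.8] size [58.7 58.6] cen [ 535.4 -112.1]
slot n 1345 mid [ 537.3 -188.2] size [73.7 34.9] cen [ 538.8 -183. ]
slot n 326 mid [ 609.5 -227.1] size [29.8 30.9] cen [ 605.4 -220.6]
slot n 100 mid [ 667.5 -217.2] size [22.   2.9] cen [ 667.9 -217.2]
slot n 180 mid [ 627.9 -256.7] size [ 8.1 24.8] cen [ 628.5 -256.8]
slot n 847 mid [ 542.2 -289.4] size [46.2 27.7] cen [ 540.3 -291.4]
slot n 1181 mid [ 535.  -363.9] size [31.2 45.2] cen [ 535.1 -363.5]
slot n 556 mid [ 632.6 -113.8] size [ 54.4 122.5] cen [ 631. -111.]
slot n 153 mid [ 536.8 -196.7] size [69.7 46.8] cen [ 534.  -188.7]
slot n 283 mid [ 536.2 -116.5] size [52.4 52. ] cen [ 536.4 -116.6]
```

View pics/w8.png

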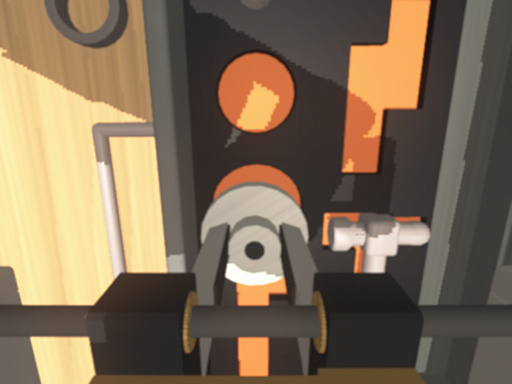

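Request:
{"fn": "drive_tool", "kwargs": {
  "steps": [
    {"delta_pos":[0.5,-0.4,-15],"yaw":0,"hand":0},
    {"delta_pos":[0,0,-15],"yaw":0,"hand":0},
    {"delta_pos":[0,0,-6],"yaw":0,"hand":0},
    {"delta_pos":[0,0,0],"yaw":0,"hand":0},
    {"delta_pos":[0,0,0],"yaw":0,"hand":0}
  ]
}}

```text
clock: 17.3
eef_pos: [537.0, -207.4, 127.5]
eef_rot: [3.141, 0.0, 1.577]
wrist_force: [-0.6, -0.5, -1.6]
finger_gap: 30.9
```

Request:
{"fn": "drive_tool", "kwargs": {
  "steps": [
    {"delta_pos":[0,0,-3],"yaw":0,"hand":0},
    {"delta_pos":[0,0,-3],"yaw":0,"hand":0},
    {"delta_pos":[0,0,-3],"yaw":0,"hand":0},
    {"delta_pos":[0,0,0],"yaw":0,"hand":0},
    {"delta_pos":[0,0,0],"yaw":0,"hand":0}
  ]
}}

```text
clock: 17.72
eef_pos: [537.7, -207.2, 118.9]
eef_rot: [3.139, 0.0, 1.577]
wrist_force: [1.7, 3.8, -3.1]
finger_gap: 31.1
```

Request:
{"fn": "drive_tool", "kwargs": {
  "steps": [
    {"delta_pos":[0,0,-2],"yaw":0,"hand":0},
    {"delta_pos":[0,0,-2],"yaw":0,"hand":0},
    {"delta_pos":[0,0,0],"yaw":0,"hand":0},
    {"delta_pos":[0,0,0],"yaw":0,"hand":0}
  ]
}}

```text
clock: 18.05
eef_pos: [538.3, -207.7, 116.3]
eef_rot: [3.137, 0.001, 1.577]
wrist_force: [0.1, 4.4, 16.4]
finger_gap: 31.2
```

Request:
{"fn": "drive_tool", "kwargs": {
  "steps": [
    {"delta_pos":[0,0,1],"yaw":0,"hand":36},
    {"delta_pos":[0,0,0],"yaw":0,"hand":44},
    {"delta_pos":[0,0,0],"yaw":0,"hand":44},
    {"delta_pos":[0,0,20],"yaw":0,"hand":44},
    {"delta_pos":[0,0,35],"yaw":0,"hand":44}
  ]
}}

```text
clock: 18.47
eef_pos: [535.2, -207.0, 166.8]
eef_rot: [-3.135, -0.003, 1.577]
wrist_force: [0.4, 0.8, -0.0]
finger_gap: 44.0
```

Request:
{"fn": "drive_tool", "kwargs": {
  "steps": [
    {"delta_pos":[0,30,25],"yaw":0,"hand":60},
    {"delta_pos":[-10,35,15],"yaw":0,"hand":70},
    {"delta_pos":[-20,36,0],"yaw":0,"hand":80},
    {"delta_pos":[-20,36,0],"yaw":0,"hand":80},
    {"delta_pos":[-20,36,0],"yaw":0,"hand":80}
  ]
}}

```text
clock: 18.88
eef_pos: [465.5, -33.3, 209.5]
eef_rot: [-3.142, 0.0, 1.576]
wrist_force: [0.1, 1.0, 0.6]
finger_gap: 74.3
```

Request:
{"fn": "drive_tool", "kwargs": {
  "steps": [
    {"delta_pos":[-10,39,10],"yaw":0,"hand":80},
    {"delta_pos":[-10,39,10],"yaw":0,"hand":80},
    {"delta_pos":[-5,39,0],"yaw":0,"hand":80},
    {"delta_pos":[-5,39,0],"yaw":0,"hand":80},
    {"delta_pos":[-5,39,0],"yaw":0,"hand":80}
  ]
}}

```text
clock: 19.3
eef_pos: [431.1, 162.1, 230.0]
eef_rot: [3.141, 0.0, 1.577]
wrist_force: [1.3, -0.9, -0.4]
finger_gap: 80.1
```

```bash
python3 - <<'E'
from h import *
s=manip.read_state();print(s['eef_pos'],s['eef_rot'],s['wrist_force'],s['finger_gap'])
c=snap('top','top9'); slots(c); print(discpose(c,(537,-207),zbase=82,rad=45))
snap('wrist','w9')
E
```

```text
[431.07495855 162.12509752 229.9610141 ] [3.14092069e+00 5.14544544e-05 1.57653674e+00] [ 1.32009497 -0.87595742 -0.40232302] 80.09250131991456
slot n 565 mid [ 632.6 -113.8] size [ 54.9 122.7] cen [ 631.  -111.5]
slot n 96 mid [ 624.1 -317.6] size [ 12.1 145.8] cen [ 623.6 -315.3]
slot n 522 mid [ 550.8 -326.4] size [ 61.  121.1] cen [ 541.1 -317. ]
slot n 293 mid [ 536.3 -116.5] size [52.6 52.1] cen [ 536.6 -116.2]
[(array([ 537.7, -206. ]), array([81. , 84.5])), (array([ 535.8, -205.4]), array([29., 32.]))]
```

View pics/top9.png

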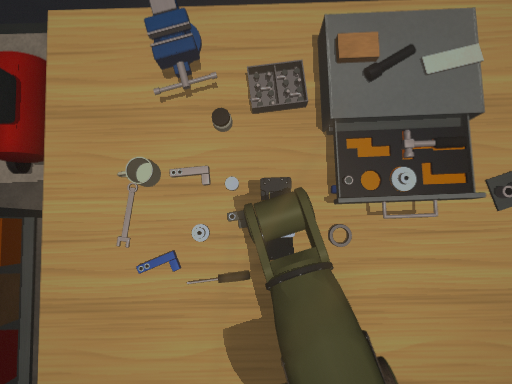

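View pics/w9.png

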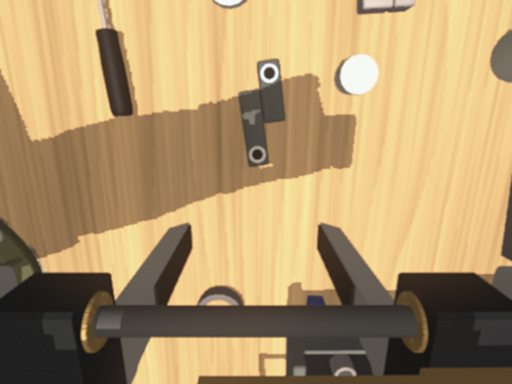

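```bash
cat >> h.py <<'E'
def barpose(c,xy,kind,yaw0,rad=110,zbase=0,ztop=24):
    k,P=cluster(c,xy,rad,zbase+12,zbase+36)
    vv,uu=np.where(k); q=plane(c,np.c_[uu,vv],zbase+ztop)[:,:2]
    a=yaw0
    edges={'brk':[(-60,20,-1),(-10,50,1)],'leg':[(-65,45,-1),(-65,20,1)]}[kind]
    box={'brk':(-26,26,-65,55),'leg':(-12,46,-70,50)}[kind]
    for it in range(8):
        M=np.array([[np.cos(a),-np.sin(a)],[np.sin(a),np.cos(a)]]); L=q@M
        ox=(L[:,0].min()+L[:,0].max())/2-(box[0]+box[1])/2; oy=(L[:,1].min()+L[:,1].max())/2-(box[2]+box[3])/2
        sl=[]
        for y0,y1,sg in edges:
            yy=[];xx=[]
            for t in np.arange(y0+4,y1-3,3):
                w=L[abs(L[:,1]-oy-t)<2.5][:,0]
                if len(w)>2: yy.append(t);xx.append(w.min() if sg<0 else w.max())
            sl.append(np.polyfit(yy,xx,1)[0])
        a-=np.mean(sl)*0.8
    print(kind,'yaw',round(a,4),'slopes',np.round(sl,3),'size',np.ptp(L,axis=0).round(1),'want',box[1]-box[0],box[3]-box[2],'n',len(q))
    o=M@np.array([ox,oy]); print('  origin',o.round(1)); return a,o
E
python3 - <<'E'
from h import *
for f in ('top1','top6','w9'):
    barpose(load(f),(437,243),'brk',0.15)
for f in ('top1','top6','top9'):
    barpose(load(f),(579,405),'leg',3.14+0.05)
c=load('top9');P=pts(c)
for dx,dy in ((25,0),(-25,0),(0,25),(0,-25),(18,18),(-18,-18)):
    m=np.hypot(P[...,0]-536.5-dx,P[...,1]+206-dy)<4; print(dx,dy,np.nanmedian(P[m][:,2]).round(1),end=' ')
m=np.hypot(P[...,0]-536.5,P[...,1]+206)<10;print(np.nanmedian(P[m][:,2]))
E
```

```text
brk yaw 0.1476 slopes [-0.002  0.002] size [ 51.8 119.1] want 52 120 n 459
  origin [437.3 246. ]
brk yaw 0.1476 slopes [-0.002  0.002] size [ 51.8 119.1] want 52 120 n 457
  origin [437.3 246. ]
brk yaw 0.1479 slopes [-0.001  0.001] size [ 51.7 119.3] want 52 120 n 3055
  origin [437.7 246. ]
leg yaw 3.2164 slopes [ 0.003 -0.003] size [ 58.8 120.7] want 58 120 n 415
  origin [586.1 405.9]
leg yaw 3.2146 slopes [ 0.001 -0.001] size [ 58.6 120.5] want 58 120 n 411
  origin [586.1 406. ]
leg yaw 3.2187 slopes [ 0.006 -0.006] size [ 59.  120.4] want 58 120 n 414
  origin [586.1 406. ]
25 0 96.5 -25 0 95.9 0 25 95.4 0 -25 98.5 18 18 95.9 -18 -18 95.6 114.11891933401978
```

Disc_large is seated: its plate is at z 96, as it should be. Bracket: origin (437.5, 246), yaw 0.148, size as stated in two views.

Request:
{"fn": "drive_tool", "kwargs": {
  "steps": [
    {"delta_pos":[3.2,30,0],"yaw":0.05,"hand":75},
    {"delta_pos":[3.2,30,-20],"yaw":0.05,"hand":75},
    {"delta_pos":[0,24,-30],"yaw":0.042,"hand":75},
    {"delta_pos":[0,0,-40],"yaw":0,"hand":75},
    {"delta_pos":[0,0,-40],"yaw":0,"hand":75}
  ]
}}

```text
clock: 19.82
eef_pos: [438.2, 245.0, 98.3]
eef_rot: [3.14, -0.0, 1.721]
wrist_force: [1.1, 1.1, -0.5]
finger_gap: 74.9
```

Request:
{"fn": "drive_tool", "kwargs": {
  "steps": [
    {"delta_pos":[0,0,-35],"yaw":0,"hand":75},
    {"delta_pos":[0,0,-20],"yaw":0,"hand":75},
    {"delta_pos":[0,0,0],"yaw":0,"hand":75},
    {"delta_pos":[0,0,0],"yaw":0,"hand":75},
    {"delta_pos":[0,0,0],"yaw":0,"hand":75}
  ]
}}

```text
clock: 20.23
eef_pos: [439.1, 244.5, 46.2]
eef_rot: [3.14, -0.001, 1.718]
wrist_force: [0.1, 0.4, -0.2]
finger_gap: 74.9
```

Request:
{"fn": "drive_tool", "kwargs": {
  "steps": [
    {"delta_pos":[0,0,0],"yaw":0,"hand":75},
    {"delta_pos":[0,0,0],"yaw":0,"hand":75}
  ]
}}

```text
clock: 20.4
eef_pos: [438.9, 244.7, 46.2]
eef_rot: [3.139, -0.001, 1.719]
wrist_force: [-0.6, -0.5, -0.3]
finger_gap: 75.0
```

```bash
python3 - <<'E'
from h import *
s=manip.read_state();print(s['eef_pos'],s['eef_rot'],s['wrist_force'],s['finger_gap'])
c=snap('wrist','w10')
E
```

```text
[438.93832051 244.6835263   46.18510001] [ 3.13909761e+00 -6.95624643e-04  1.71872365e+00] [-0.64518286 -0.45206561 -0.34349884] 75.04935687629514
```

View pics/w10.png

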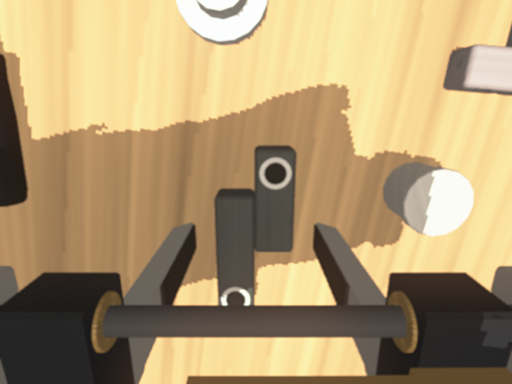

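Request:
{"fn": "drive_tool", "kwargs": {
  "steps": [
    {"delta_pos":[-1.4,1.3,-14],"yaw":0,"hand":75},
    {"delta_pos":[0,0,-11],"yaw":0,"hand":70},
    {"delta_pos":[0,0,0],"yaw":0,"hand":60},
    {"delta_pos":[0,0,0],"yaw":0,"hand":0},
    {"delta_pos":[0,0,0],"yaw":0,"hand":0}
  ],
  "squeeze": 45
}}

```text
clock: 20.87
eef_pos: [437.0, 245.9, 20.1]
eef_rot: [3.141, -0.0, 1.719]
wrist_force: [-0.3, 1.4, -0.7]
finger_gap: 53.6
```

Request:
{"fn": "drive_tool", "kwargs": {
  "steps": [
    {"delta_pos":[0,0,0],"yaw":0,"hand":0},
    {"delta_pos":[0,0,0],"yaw":0,"hand":0},
    {"delta_pos":[0,0,0],"yaw":0,"hand":0}
  ]
}}

```text
clock: 21.12
eef_pos: [437.1, 245.9, 20.1]
eef_rot: [3.141, -0.0, 1.719]
wrist_force: [0.3, 0.0, 3.1]
finger_gap: 51.7
```

Request:
{"fn": "drive_tool", "kwargs": {
  "steps": [
    {"delta_pos":[0,0,10],"yaw":0,"hand":0},
    {"delta_pos":[0,0,35],"yaw":0,"hand":0},
    {"delta_pos":[0,0,40],"yaw":0,"hand":0},
    {"delta_pos":[0,0,40],"yaw":0,"hand":0},
    {"delta_pos":[0,0,40],"yaw":0,"hand":0}
  ]
}}

```text
clock: 21.53
eef_pos: [436.1, 245.5, 187.2]
eef_rot: [-3.141, 0.0, 1.719]
wrist_force: [0.7, 1.2, -2.3]
finger_gap: 51.6
```

Request:
{"fn": "drive_tool", "kwargs": {
  "steps": [
    {"delta_pos":[9,-20,10],"yaw":-0.013,"hand":0},
    {"delta_pos":[17.8,-32,5],"yaw":-0.013,"hand":0},
    {"delta_pos":[17.8,-32,0],"yaw":-0.013,"hand":0},
    {"delta_pos":[17.8,-32,0],"yaw":-0.013,"hand":0},
    {"delta_pos":[17.8,-32,0],"yaw":-0.013,"hand":0}
  ]
}}

```text
clock: 21.95
eef_pos: [517.2, 96.2, 200.5]
eef_rot: [3.141, -0.0, 1.654]
wrist_force: [0.6, 0.9, -2.6]
finger_gap: 51.8
```

Request:
{"fn": "drive_tool", "kwargs": {
  "steps": [
    {"delta_pos":[17.8,-32,0],"yaw":-0.013,"hand":0},
    {"delta_pos":[17.8,-32,0],"yaw":-0.013,"hand":0},
    {"delta_pos":[17.8,-32,0],"yaw":-0.013,"hand":0},
    {"delta_pos":[17.8,-32,0],"yaw":-0.013,"hand":0},
    {"delta_pos":[17.8,-32,0],"yaw":-0.013,"hand":0}
  ]
}}

```text
clock: 22.37
eef_pos: [606.2, -63.9, 200.3]
eef_rot: [-3.141, -0.0, 1.588]
wrist_force: [0.9, -0.2, -2.0]
finger_gap: 51.9
```

Request:
{"fn": "drive_tool", "kwargs": {
  "steps": [
    {"delta_pos":[17.8,-32,0],"yaw":-0.012,"hand":0},
    {"delta_pos":[9,-15,-15],"yaw":0,"hand":0},
    {"delta_pos":[0,0,-20],"yaw":0,"hand":0},
    {"delta_pos":[0,0,-15],"yaw":0,"hand":0},
    {"delta_pos":[0,0,0],"yaw":0,"hand":0}
  ]
}}

```text
clock: 22.78
eef_pos: [631.2, -109.3, 146.5]
eef_rot: [-3.136, -0.001, 1.576]
wrist_force: [-0.4, 0.6, -3.8]
finger_gap: 51.8
```

Request:
{"fn": "drive_tool", "kwargs": {
  "steps": [
    {"delta_pos":[0,0,0],"yaw":0,"hand":0},
    {"delta_pos":[0,0,0],"yaw":0,"hand":0},
    {"delta_pos":[0,0,0],"yaw":0,"hand":0}
  ]
}}

```text
clock: 23.03
eef_pos: [633.2, -109.1, 151.4]
eef_rot: [3.14, 0.0, 1.577]
wrist_force: [0.0, 0.6, -2.4]
finger_gap: 52.1
```

```bash
python3 - <<'E'
from h import *
s=manip.read_state();print(s['eef_pos'],s['eef_rot'],s['wrist_force'],s['finger_gap'])
c=snap('wrist','w11'); slots(c); slots(snap('top','top11'))
E
```

```text
[ 633.21274159 -109.0703649   151.41827555] [3.13953509e+00 4.59513412e-04 1.57718436e+00] [ 0.0410596   0.60733139 -2.39443337] 52.148419233789916
slot n 1439 mid [631.5 -77. ] size [58.1 49.5] cen [628.5 -77.1]
slot n 3633 mid [ 534.7 -117.8] size [57.1 57.3] cen [ 534.5 -117. ]
slot n 80 mid [ 569.3 -274.1] size [22.2  3.8] cen [ 569.7 -274.4]
slot n 131 mid [631.9 -82.4] size [51.6 58.5] cen [630.2 -80.3]
slot n 143 mid [ 536.5 -107. ] size [52.1 33.1] cen [ 540.1 -105. ]
slot n 275 mid [ 535.4 -347.4] size [28.5 79.5] cen [ 535.4 -347.5]
```

View pics/w11.png

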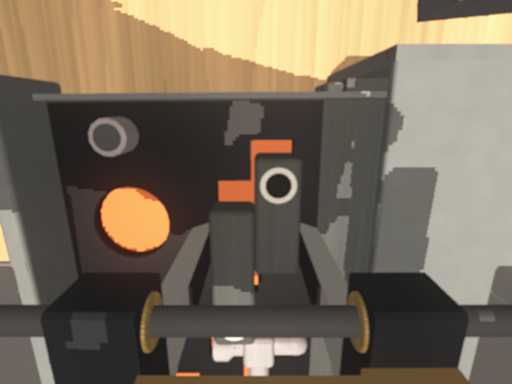

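Request:
{"fn": "drive_tool", "kwargs": {
  "steps": [
    {"delta_pos":[-0.5,-0.3,-15],"yaw":0,"hand":0},
    {"delta_pos":[0,0,-15],"yaw":0,"hand":0},
    {"delta_pos":[0,0,-5],"yaw":0,"hand":0},
    {"delta_pos":[0,0,0],"yaw":0,"hand":0},
    {"delta_pos":[0,0,0],"yaw":0,"hand":0}
  ]
}}

```text
clock: 23.55
eef_pos: [632.5, -109.5, 115.4]
eef_rot: [3.141, 0.0, 1.577]
wrist_force: [-0.0, -0.3, -2.4]
finger_gap: 51.6
```

Request:
{"fn": "drive_tool", "kwargs": {
  "steps": [
    {"delta_pos":[0,0,-2],"yaw":0,"hand":0},
    {"delta_pos":[0,0,-2],"yaw":0,"hand":0},
    {"delta_pos":[0,0,0],"yaw":0,"hand":0},
    {"delta_pos":[0,0,0],"yaw":0,"hand":0}
  ]
}}

```text
clock: 23.88
eef_pos: [632.3, -109.6, 110.9]
eef_rot: [3.141, 0.0, 1.577]
wrist_force: [0.7, -0.0, -2.5]
finger_gap: 51.8
```

Request:
{"fn": "drive_tool", "kwargs": {
  "steps": [
    {"delta_pos":[0,0,-1.5],"yaw":0,"hand":0},
    {"delta_pos":[0,0,0],"yaw":0,"hand":0},
    {"delta_pos":[0,0,0],"yaw":0,"hand":0}
  ]
}}

```text
clock: 24.13
eef_pos: [632.4, -109.6, 109.3]
eef_rot: [3.141, 0.0, 1.577]
wrist_force: [0.8, 0.5, -1.7]
finger_gap: 51.3
```

Request:
{"fn": "drive_tool", "kwargs": {
  "steps": [
    {"delta_pos":[0,0,0],"yaw":0,"hand":56},
    {"delta_pos":[0,0,0],"yaw":0,"hand":60},
    {"delta_pos":[0,0,0],"yaw":0,"hand":60},
    {"delta_pos":[0,0,10],"yaw":0,"hand":60},
    {"delta_pos":[0,0,0],"yaw":0,"hand":60}
  ]
}}

```text
clock: 24.55
eef_pos: [633.0, -109.7, 121.4]
eef_rot: [3.139, 0.001, 1.577]
wrist_force: [-0.1, 0.3, 0.6]
finger_gap: 59.8
```

```bash
python3 - <<'E'
from h import *
s=manip.read_state();print(s['eef_pos'],s['eef_rot'],s['wrist_force'],s['finger_gap'])
c=snap('wrist','w12'); slots(c)
P=pts(c);m=(abs(P[...,1]+80)<6)&(P[...,0]>635)&(P[...,0]<655);print(np.nanmedian(P[m][:,2]))
E
```

```text
[ 632.9663124  -109.68895313  121.35519574] [3.13922982e+00 5.50349229e-04 1.57678284e+00] [-0.0515032   0.32456482  0.64157646] 59.847605367719616
slot n 630 mid [631.5 -71.2] size [57.3 38.4] cen [633.6 -66.6]
slot n 4515 mid [ 534.2 -117.7] size [56.2 56.7] cen [ 534.2 -117.2]
slot n 240 mid [ 633.8 -155.1] size [ 4.1 40.9] cen [ 633.6 -155.1]
slot n 91 mid [ 598.4 -227.1] size [12.7 18.2] cen [ 594.9 -224.1]
slot n 104 mid [ 615.3 -221.4] size [13.  7.] cen [ 616.7 -221.1]
slot n 149 mid [ 664.6 -224.1] size [28.7  5. ] cen [ 665.4 -223.4]
218.53835434009477
```

View pics/w12.png

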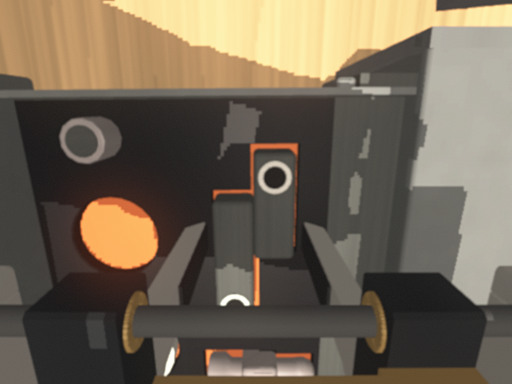

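Request:
{"fn": "drive_tool", "kwargs": {
  "steps": [
    {"delta_pos":[0,0,30],"yaw":0,"hand":60},
    {"delta_pos":[-10,20,35],"yaw":0,"hand":60},
    {"delta_pos":[-18,34,15],"yaw":0,"hand":60},
    {"delta_pos":[-18,35,0],"yaw":0,"hand":60},
    {"delta_pos":[-18,35,0],"yaw":0,"hand":60}
  ]
}}

```text
clock: 25.02
eef_pos: [567.7, 15.5, 200.5]
eef_rot: [3.139, 0.0, 1.576]
wrist_force: [1.2, 0.5, -0.0]
finger_gap: 59.9
```

Request:
{"fn": "drive_tool", "kwargs": {
  "steps": [
    {"delta_pos":[-19,35,0],"yaw":0,"hand":60},
    {"delta_pos":[-19,35,0],"yaw":0,"hand":60},
    {"delta_pos":[-19,35,0],"yaw":0,"hand":60},
    {"delta_pos":[-19,35,0],"yaw":0,"hand":60},
    {"delta_pos":[-19,35,0],"yaw":0,"hand":60}
  ]
}}

```text
clock: 25.43
eef_pos: [472.1, 190.9, 199.6]
eef_rot: [3.141, -0.0, 1.577]
wrist_force: [0.6, 0.3, -0.3]
finger_gap: 60.2
```

Request:
{"fn": "drive_tool", "kwargs": {
  "steps": [
    {"delta_pos":[-19,35,0],"yaw":0,"hand":60},
    {"delta_pos":[-19,35,0],"yaw":0,"hand":60},
    {"delta_pos":[-19,35,0],"yaw":0,"hand":60},
    {"delta_pos":[-17,25,0],"yaw":0,"hand":60},
    {"delta_pos":[0,0,0],"yaw":0,"hand":60}
  ]
}}

```text
clock: 25.85
eef_pos: [396.7, 323.0, 199.5]
eef_rot: [3.142, -0.001, 1.581]
wrist_force: [0.1, 0.4, -0.0]
finger_gap: 60.0
```

```bash
python3 - <<'E'
from h import *
s=manip.read_state();print(s['eef_pos'],s['eef_rot'],s['wrist_force'],s['finger_gap'])
c=snap('top','top13'); slots(c); barpose(c,(632.5,-109.5),'brk',0.0,zbase=82,rad=75)
w=snap('wrist','w13')
for f in (c,w):
  try: print(discpose(f,(398,384)))
  except Exception as e: print(e)
E
```

```text
[396.66506917 322.98297667 199.47384729] [ 3.14153944e+00 -9.75321155e-04  1.58091480e+00] [ 0.07721886  0.40952293 -0.04092697] 59.988205884604696
slot n 522 mid [ 550.8 -326.4] size [ 61.  121.1] cen [ 541.1 -316.9]
slot n 294 mid [ 536.3 -116.5] size [52.6 52. ] cen [ 536.5 -116.2]
brk yaw -0.0196 slopes [-0.025  0.025] size [ 57.8 123.5] want 52 120 n 556
  origin [ 630.3 -109.4]
max() iterable argument is empty
[(array([398.1, 385.5]), array([52.3, 52.5])), (array([398.1, 385.6]), array([30.4, 30.5]))]
```

View pics/top13.png

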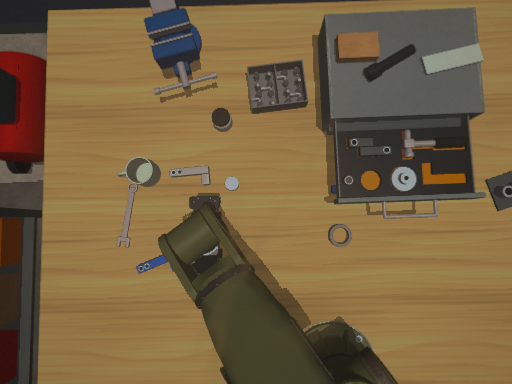

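View pics/w13.png

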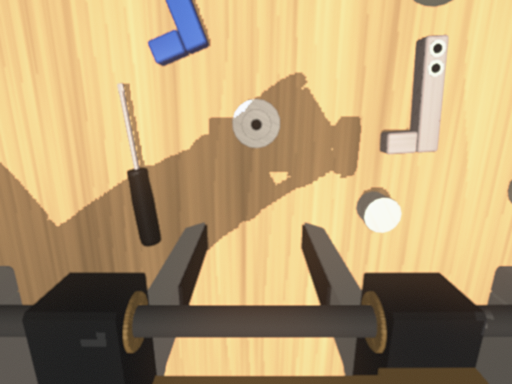

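Request:
{"fn": "drive_tool", "kwargs": {
  "steps": [
    {"delta_pos":[1.4,31,-10],"yaw":0,"hand":60},
    {"delta_pos":[0,31,-25],"yaw":0,"hand":60},
    {"delta_pos":[0,0,-40],"yaw":0,"hand":60},
    {"delta_pos":[0,0,-40],"yaw":0,"hand":60},
    {"delta_pos":[0,0,-35],"yaw":0,"hand":60}
  ]
}}

```text
clock: 26.37
eef_pos: [401.0, 380.4, 47.0]
eef_rot: [-3.141, 0.0, 1.576]
wrist_force: [0.6, -0.3, -0.3]
finger_gap: 60.3
```

Request:
{"fn": "drive_tool", "kwargs": {
  "steps": [
    {"delta_pos":[0,0,0],"yaw":0,"hand":60},
    {"delta_pos":[0,0,0],"yaw":0,"hand":60},
    {"delta_pos":[0,0,0],"yaw":0,"hand":60},
    {"delta_pos":[0,0,0],"yaw":0,"hand":60}
  ]
}}

```text
clock: 26.7
eef_pos: [402.1, 382.0, 51.9]
eef_rot: [3.139, -0.003, 1.576]
wrist_force: [-0.6, 0.0, 0.6]
finger_gap: 59.9
```

```bash
python3 - <<'E'
from h import *
s=manip.read_state();print(s['eef_pos'],s['eef_rot'],s['wrist_force'],s['finger_gap'])
c=snap('wrist','w14');print(discpose(c,(398,385)))
c=load('top13');P=pts(c);b=P[...,2]
m=((b>101)&(b<115)&(np.hypot(P[...,0]-632,P[...,1]+112)<75)).astype(np.uint8)
v,u=np.where(m>0);q=plane(c,np.c_[u,v],106)[:,:2];print('brk z',np.percentile(b[m>0],[5,50,95]).round(1),cv2.minAreaRect(q.astype(np.float32)))
E
```

```text
[402.05964612 381.95411017  51.91310254] [ 3.13850584e+00 -2.54513790e-03  1.57608993e+00] [-0.59217634  0.03323513  0.55556972] 59.851980029461764
[(array([398. , 385.9]), array([52.6, 53.9])), (array([398. , 386.5]), array([30.8, 33.5]))]
brk z [102.2 105.7 109.3] ((630.0271606445312, -113.09002685546875), (52.00143814086914, 119.81420135498047), 1.0127677917480469)
```

Request:
{"fn": "drive_tool", "kwargs": {
  "steps": [
    {"delta_pos":[-4,3.9,-9],"yaw":0,"hand":60},
    {"delta_pos":[0,0,-9],"yaw":0,"hand":50},
    {"delta_pos":[0,0,0],"yaw":0,"hand":45},
    {"delta_pos":[0,0,0],"yaw":0,"hand":42},
    {"delta_pos":[0,0,0],"yaw":0,"hand":42}
  ]
}}

```text
clock: 27.17
eef_pos: [396.7, 385.8, 31.3]
eef_rot: [3.141, -0.001, 1.577]
wrist_force: [0.6, 0.2, 5.7]
finger_gap: 42.1
```

Request:
{"fn": "drive_tool", "kwargs": {
  "steps": [
    {"delta_pos":[0,0,0],"yaw":0,"hand":0},
    {"delta_pos":[0,0,0],"yaw":0,"hand":0},
    {"delta_pos":[0,0,0],"yaw":0,"hand":0},
    {"delta_pos":[0,0,0],"yaw":0,"hand":0}
  ],
  "squeeze": 40
}}

```text
clock: 27.5
eef_pos: [397.0, 385.7, 31.3]
eef_rot: [3.141, -0.001, 1.577]
wrist_force: [2.0, 1.6, 4.1]
finger_gap: 31.0
```

Request:
{"fn": "drive_tool", "kwargs": {
  "steps": [
    {"delta_pos":[0,0,10],"yaw":0,"hand":0},
    {"delta_pos":[0,0,35],"yaw":0,"hand":0},
    {"delta_pos":[0,0,40],"yaw":0,"hand":0},
    {"delta_pos":[0,0,40],"yaw":0,"hand":0},
    {"delta_pos":[0,0,40],"yaw":0,"hand":0}
  ]
}}

```text
clock: 27.92
eef_pos: [395.9, 384.8, 198.0]
eef_rot: [-3.14, 0.001, 1.577]
wrist_force: [-0.3, 0.6, -0.8]
finger_gap: 31.1
```

Request:
{"fn": "drive_tool", "kwargs": {
  "steps": [
    {"delta_pos":[5,-20,5],"yaw":0,"hand":0},
    {"delta_pos":[10,-36,0],"yaw":0,"hand":0},
    {"delta_pos":[10,-36,0],"yaw":0,"hand":0},
    {"delta_pos":[10,-36,0],"yaw":0,"hand":0},
    {"delta_pos":[10,-36,0],"yaw":0,"hand":0}
  ]
}}

```text
clock: 28.33
eef_pos: [441.1, 219.7, 201.3]
eef_rot: [-3.141, 0.0, 1.577]
wrist_force: [0.0, 0.0, -0.9]
finger_gap: 30.9
```

Request:
{"fn": "drive_tool", "kwargs": {
  "steps": [
    {"delta_pos":[10,-36,0],"yaw":0,"hand":0},
    {"delta_pos":[10,-36,0],"yaw":0,"hand":0},
    {"delta_pos":[10,-36,0],"yaw":0,"hand":0},
    {"delta_pos":[10,-36,0],"yaw":0,"hand":0},
    {"delta_pos":[10,-36,0],"yaw":0,"hand":0}
  ]
}}

```text
clock: 28.75
eef_pos: [491.2, 39.6, 201.3]
eef_rot: [-3.141, -0.0, 1.577]
wrist_force: [1.1, 0.5, -0.4]
finger_gap: 31.2
```

Request:
{"fn": "drive_tool", "kwargs": {
  "steps": [
    {"delta_pos":[10,-36,0],"yaw":0,"hand":0},
    {"delta_pos":[10,-36,0],"yaw":0,"hand":0},
    {"delta_pos":[10,-36,0],"yaw":0,"hand":0},
    {"delta_pos":[10,-36,-10],"yaw":0,"hand":0},
    {"delta_pos":[5,-14,-15],"yaw":0,"hand":0}
  ]
}}

```text
clock: 29.17
eef_pos: [537.1, -120.5, 176.9]
eef_rot: [3.14, 0.001, 1.574]
wrist_force: [-0.4, 0.1, -2.3]
finger_gap: 31.1
```

Request:
{"fn": "drive_tool", "kwargs": {
  "steps": [
    {"delta_pos":[0,0,-15],"yaw":0,"hand":0},
    {"delta_pos":[0,0,0],"yaw":0,"hand":0},
    {"delta_pos":[0,0,0],"yaw":0,"hand":0},
    {"delta_pos":[0,0,0],"yaw":0,"hand":0},
    {"delta_pos":[0,0,0],"yaw":0,"hand":0}
  ]
}}

```text
clock: 29.58
eef_pos: [537.0, -116.1, 162.4]
eef_rot: [3.14, 0.0, 1.578]
wrist_force: [0.4, -0.0, -1.9]
finger_gap: 31.2
```

```bash
python3 - <<'E'
from h import *
s=manip.read_state();print(s['eef_pos'],s['eef_rot'],s['wrist_force'],s['finger_gap'])
c=snap('wrist','w15'); slots(c); slots(snap('top','top15'))
E
```

```text
[ 536.95295801 -116.09972617  162.41388345] [3.14024601e+00 3.45404713e-04 1.57774399e+00] [ 0.36239517 -0.02519058 -1.94809371] 31.197085024486775
slot n 183 mid [647.1 -53.7] size [28.   4.1] cen [647.3 -53.4]
slot n 123 mid [619.3 -85. ] size [25.7  3.5] cen [619.3 -84.7]
slot n 1146 mid [ 536.  -103.3] size [58.4 28.7] cen [ 536.1 -100.8]
slot n 1170 mid [ 551.4 -282.8] size [65.  22.6] cen [ 551.2 -282.6]
slot n 93 mid [ 536.2 -108.6] size [52.4 36.2] cen [ 531.5 -102.5]
slot n 143 mid [ 535.4 -366.6] size [28.5 41. ] cen [ 535.3 -366.5]
```

View pics/w15.png

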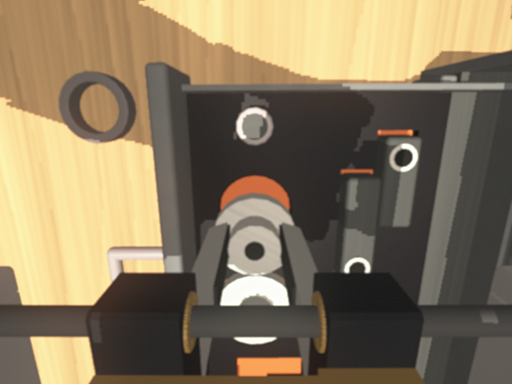

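Request:
{"fn": "drive_tool", "kwargs": {
  "steps": [
    {"delta_pos":[-0.6,-0.8,-15],"yaw":0,"hand":0},
    {"delta_pos":[0,0,-15],"yaw":0,"hand":0},
    {"delta_pos":[0,0,-6],"yaw":0,"hand":0},
    {"delta_pos":[0,0,0],"yaw":0,"hand":0},
    {"delta_pos":[0,0,0],"yaw":0,"hand":0}
  ]
}}

```text
clock: 30.1
eef_pos: [536.2, -117.3, 125.7]
eef_rot: [3.141, 0.0, 1.577]
wrist_force: [-0.3, -0.1, -1.1]
finger_gap: 31.2
```

Request:
{"fn": "drive_tool", "kwargs": {
  "steps": [
    {"delta_pos":[0,0,-3],"yaw":0,"hand":0},
    {"delta_pos":[0,0,-3],"yaw":0,"hand":0},
    {"delta_pos":[0,0,-2],"yaw":0,"hand":0},
    {"delta_pos":[0,0,0],"yaw":0,"hand":0},
    {"delta_pos":[0,0,0],"yaw":0,"hand":0}
  ]
}}

```text
clock: 30.52
eef_pos: [536.2, -117.3, 117.2]
eef_rot: [3.141, -0.0, 1.577]
wrist_force: [1.4, 1.4, -2.7]
finger_gap: 31.3
```

Request:
{"fn": "drive_tool", "kwargs": {
  "steps": [
    {"delta_pos":[0,0,-2],"yaw":0,"hand":0},
    {"delta_pos":[0,0,-1.5],"yaw":0,"hand":0},
    {"delta_pos":[0,0,0],"yaw":0,"hand":0},
    {"delta_pos":[0,0,0],"yaw":0,"hand":0}
  ]
}}

```text
clock: 30.85
eef_pos: [536.1, -117.3, 113.6]
eef_rot: [-3.141, -0.0, 1.577]
wrist_force: [1.8, 2.9, -1.7]
finger_gap: 30.9
```

Request:
{"fn": "drive_tool", "kwargs": {
  "steps": [
    {"delta_pos":[0,0,0],"yaw":0,"hand":36},
    {"delta_pos":[0,0,0],"yaw":0,"hand":44},
    {"delta_pos":[0,0,0],"yaw":0,"hand":44},
    {"delta_pos":[0,0,20],"yaw":0,"hand":44},
    {"delta_pos":[0,0,35],"yaw":0,"hand":44}
  ]
}}

```text
clock: 31.27
eef_pos: [534.4, -117.2, 166.2]
eef_rot: [-3.135, -0.002, 1.577]
wrist_force: [0.2, -0.9, -0.5]
finger_gap: 43.9
```

Request:
{"fn": "drive_tool", "kwargs": {
  "steps": [
    {"delta_pos":[0,35,25],"yaw":0,"hand":60},
    {"delta_pos":[0,40,15],"yaw":0,"hand":60},
    {"delta_pos":[0,40,0],"yaw":0,"hand":60},
    {"delta_pos":[0,40,0],"yaw":0,"hand":60},
    {"delta_pos":[0,40,0],"yaw":0,"hand":60}
  ]
}}

```text
clock: 31.68
eef_pos: [535.8, 77.0, 208.0]
eef_rot: [3.141, 0.0, 1.576]
wrist_force: [0.4, -0.9, 0.3]
finger_gap: 59.8
```

Request:
{"fn": "drive_tool", "kwargs": {
  "steps": [
    {"delta_pos":[0,40,10],"yaw":0,"hand":60},
    {"delta_pos":[0,40,10],"yaw":0,"hand":60},
    {"delta_pos":[0,40,10],"yaw":0,"hand":60},
    {"delta_pos":[0,40,0],"yaw":0,"hand":60},
    {"delta_pos":[5,40,0],"yaw":0,"hand":60}
  ]
}}

```text
clock: 32.1
eef_pos: [540.5, 277.5, 238.5]
eef_rot: [3.14, -0.0, 1.577]
wrist_force: [1.2, 0.2, 0.7]
finger_gap: 60.1
```

Request:
{"fn": "drive_tool", "kwargs": {
  "steps": [
    {"delta_pos":[10,38,0],"yaw":0,"hand":60},
    {"delta_pos":[15,30,0],"yaw":0,"hand":60},
    {"delta_pos":[0,0,0],"yaw":0,"hand":60},
    {"delta_pos":[0,0,0],"yaw":0,"hand":60}
  ]
}}

```text
clock: 32.43
eef_pos: [565.9, 344.3, 236.2]
eef_rot: [-3.14, 0.001, 1.578]
wrist_force: [0.1, -0.6, 0.6]
finger_gap: 59.9
```

```bash
python3 - <<'E'
from h import *
s=manip.read_state();print(s['eef_pos'],s['eef_rot'],s['wrist_force'],s['finger_gap'])
c=snap('top','top16'); slots(c)
w=snap('wrist','w16')
for f in (c,w): barpose(f,(586,406),'leg',3.22)
P=pts(c)
for dx,dy in ((21,0),(-21,0),(0,21),(0,-21)):
    m=np.hypot(P[...,0]-536.4-dx,P[...,1]+116.5-dy)<3.5; print(dx,dy,np.nanmedian(P[m][:,2]).round(1),end=' ')
b=P[...,2]
for n,x,y in (('dl',537,-207),('ds',536.4,-116.8)):
    k=(b>104)&(b<125)&(np.hypot(P[...,0]-x,P[...,1]-y)<26); v,u=np.where(k); q=plane(c,np.c_[u,v],114); print(n,'hub',q.mean(0).round(1),k.sum())
E
```

```text
[565.94602089 344.34053948 236.18645882] [-3.14013769e+00  1.12146679e-03  1.57835521e+00] [ 0.0855936  -0.55326137  0.64701188] 59.93847143643028
slot n 104 mid [ 623.2 -317.6] size [ 10.6 145.8] cen [ 623.1 -319.7]
slot n 527 mid [ 550.7 -326.5] size [ 61.3 121.3] cen [ 540.9 -316.9]Traceback (most recent call last):
  File "<stdin>", line 5, in <module>
  File "h.py", line 100, in barpose
    k,P=cluster(c,xy,rad,zbase+12,zbase+36)
        ~~~~~~~^^^^^^^^^^^^^^^^^^^^^^^^^^^^
  File "h.py", line 59, in cluster
    return best[1],P
           ~~~~^^^
TypeError: 'NoneType' object is not subscriptable
```

View pics/top16.png

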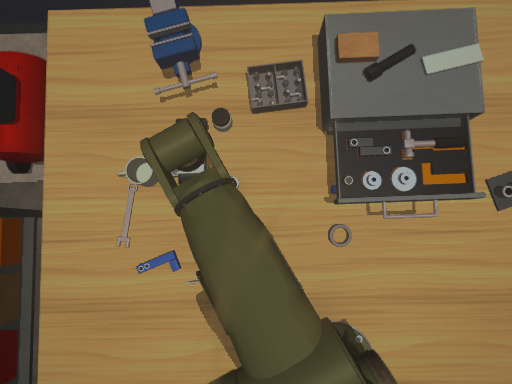

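View pics/w16.png

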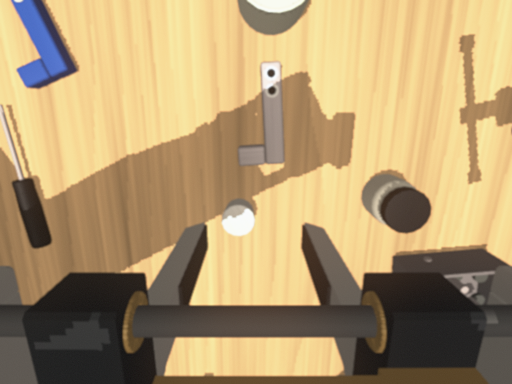

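```bash
python3 - <<'E'
from h import *
c=load('top16');w=load('w16')
barpose(w,(586,406),'leg',3.22)
P=pts(c)
for x,y,r in ((536.4,-116.5,21),(537,-206.5,27)):
  for dx,dy in ((r,0),(-r,0),(0,r),(0,-r)):
    m=np.hypot(P[...,0]-x-dx,P[...,1]-y-dy)<3.5; print(dx,dy,np.nanmedian(P[m][:,2]).round(1),end=' ')
b=P[...,2]
for n,x,y in (('dl',537,-207),('ds',536.4,-116.8)):
    k=(b>104)&(b<125)&(np.hypot(P[...,0]-x,P[...,1]-y)<26); v,u=np.where(k); q=plane(c,np.c_[u,v],114); print(n,'hub',q.mean(0).round(1),k.sum())
E
```

```text
leg yaw 3.2121 slopes [-0.  0.] size [ 57.6 119.3] want 58 120 n 2570
  origin [587.1 406.8]
21 0 95.8 -21 0 98.2 0 21 96.2 0 -21 97.2 27 0 95.1 -27 0 94.9 0 27 95.5 0 -27 96.8 dl hub [ 535.8 -205.1  114. ] 111
ds hub [ 534.2 -115.4  114. ] 108
```

Both discs are seated. The leg is at (586.6, 406.4), yaw 3.213, so it needs a half turn. That would put joint 6 at about 2.60, beyond its 2.55 limit, so I'll turn it in two grasps using the bench.

Request:
{"fn": "drive_tool", "kwargs": {
  "steps": [
    {"delta_pos":[7,21,0],"yaw":0.02,"hand":60},
    {"delta_pos":[7,21,-21],"yaw":0.022,"hand":60},
    {"delta_pos":[6.7,20,-30],"yaw":0.022,"hand":60},
    {"delta_pos":[0,0,-40],"yaw":0,"hand":60},
    {"delta_pos":[0,0,-40],"yaw":0,"hand":60}
  ]
}}

```text
clock: 32.95
eef_pos: [587.1, 405.0, 106.1]
eef_rot: [3.14, -0.001, 1.64]
wrist_force: [1.2, 1.1, -0.5]
finger_gap: 59.8
```

Request:
{"fn": "drive_tool", "kwargs": {
  "steps": [
    {"delta_pos":[0,0,-35],"yaw":0,"hand":60},
    {"delta_pos":[0,0,-20],"yaw":0,"hand":60},
    {"delta_pos":[0,0,0],"yaw":0,"hand":55},
    {"delta_pos":[0,0,0],"yaw":0,"hand":50},
    {"delta_pos":[0,0,0],"yaw":0,"hand":50}
  ]
}}

```text
clock: 33.37
eef_pos: [587.9, 405.3, 54.4]
eef_rot: [3.139, -0.002, 1.64]
wrist_force: [-0.2, 0.2, -0.8]
finger_gap: 50.2
```

Request:
{"fn": "drive_tool", "kwargs": {
  "steps": [
    {"delta_pos":[0,0,0],"yaw":0,"hand":50},
    {"delta_pos":[0,0,0],"yaw":0,"hand":50}
  ]
}}

```text
clock: 33.53
eef_pos: [587.5, 405.7, 53.8]
eef_rot: [3.139, -0.001, 1.641]
wrist_force: [0.6, 0.6, -0.2]
finger_gap: 49.9
```

Request:
{"fn": "drive_tool", "kwargs": {
  "steps": [
    {"delta_pos":[-0.7,0.7,-14],"yaw":0,"hand":50},
    {"delta_pos":[0,0,-12],"yaw":0,"hand":50},
    {"delta_pos":[0,0,-4],"yaw":0,"hand":45},
    {"delta_pos":[0,0,0],"yaw":0,"hand":0},
    {"delta_pos":[0,0,0],"yaw":0,"hand":0}
  ],
  "squeeze": 50
}}

```text
clock: 33.95
eef_pos: [585.9, 406.1, 20.8]
eef_rot: [-3.141, 0.0, 1.641]
wrist_force: [0.2, -0.6, 0.3]
finger_gap: 35.1
```

Request:
{"fn": "drive_tool", "kwargs": {
  "steps": [
    {"delta_pos":[0,0,0],"yaw":0,"hand":0},
    {"delta_pos":[0,0,0],"yaw":0,"hand":0},
    {"delta_pos":[0,0,0],"yaw":0,"hand":0},
    {"delta_pos":[0,0,0],"yaw":0,"hand":0}
  ]
}}

```text
clock: 34.28
eef_pos: [586.4, 406.3, 22.0]
eef_rot: [3.141, -0.001, 1.641]
wrist_force: [2.7, 0.4, 0.1]
finger_gap: 23.7
```

Request:
{"fn": "drive_tool", "kwargs": {
  "steps": [
    {"delta_pos":[0,0,10],"yaw":0,"hand":0},
    {"delta_pos":[0,0,25],"yaw":0,"hand":0},
    {"delta_pos":[0,0,25],"yaw":0,"hand":0},
    {"delta_pos":[0,0,0],"yaw":0,"hand":0},
    {"delta_pos":[0,0,0],"yaw":0,"hand":0}
  ]
}}

```text
clock: 34.7
eef_pos: [586.3, 406.4, 82.7]
eef_rot: [3.14, -0.001, 1.641]
wrist_force: [0.2, 1.2, -5.3]
finger_gap: 23.5
```

Request:
{"fn": "drive_tool", "kwargs": {
  "steps": [
    {"delta_pos":[-2,-2,0],"yaw":-0.112,"hand":0},
    {"delta_pos":[-2,-2,0],"yaw":-0.112,"hand":0},
    {"delta_pos":[-2,-2,0],"yaw":-0.112,"hand":0},
    {"delta_pos":[-2,-2,0],"yaw":-0.112,"hand":0},
    {"delta_pos":[-2,-2,0],"yaw":-0.112,"hand":0}
  ]
}}

```text
clock: 35.12
eef_pos: [575.0, 395.5, 79.0]
eef_rot: [-3.14, 0.003, 1.075]
wrist_force: [-0.0, -0.6, -4.5]
finger_gap: 23.5
```

Request:
{"fn": "drive_tool", "kwargs": {
  "steps": [
    {"delta_pos":[-2,-2,0],"yaw":-0.112,"hand":0},
    {"delta_pos":[-2,-2,0],"yaw":-0.112,"hand":0},
    {"delta_pos":[-2,-2,0],"yaw":-0.112,"hand":0},
    {"delta_pos":[-2,-2,0],"yaw":-0.112,"hand":0},
    {"delta_pos":[-2,-2,0],"yaw":-0.112,"hand":0}
  ]
}}

```text
clock: 35.53
eef_pos: [565.0, 385.5, 79.1]
eef_rot: [3.142, 0.004, 0.515]
wrist_force: [0.5, -0.0, -4.9]
finger_gap: 23.2
```

Request:
{"fn": "drive_tool", "kwargs": {
  "steps": [
    {"delta_pos":[-2,-2,0],"yaw":-0.112,"hand":0},
    {"delta_pos":[-2,-2,0],"yaw":-0.112,"hand":0},
    {"delta_pos":[-2,-2,0],"yaw":-0.112,"hand":0},
    {"delta_pos":[0,0,0],"yaw":-0.112,"hand":0},
    {"delta_pos":[0,0,0],"yaw":0,"hand":0}
  ]
}}

```text
clock: 35.95
eef_pos: [559.2, 379.6, 79.4]
eef_rot: [3.14, 0.003, 0.067]
wrist_force: [-0.5, 0.0, -4.5]
finger_gap: 23.7
```

Request:
{"fn": "drive_tool", "kwargs": {
  "steps": [
    {"delta_pos":[0,0,-20],"yaw":0,"hand":0},
    {"delta_pos":[0,0,-20],"yaw":0,"hand":0},
    {"delta_pos":[0,0,-15],"yaw":0,"hand":0},
    {"delta_pos":[0,0,0],"yaw":0,"hand":0},
    {"delta_pos":[0,0,0],"yaw":0,"hand":0}
  ]
}}

```text
clock: 36.37
eef_pos: [559.6, 379.9, 25.5]
eef_rot: [3.141, 0.002, 0.074]
wrist_force: [0.4, 0.5, -3.1]
finger_gap: 23.6
```

Set down, release, rise, and turn the wrist half a turn.

Request:
{"fn": "drive_tool", "kwargs": {
  "steps": [
    {"delta_pos":[0,0,-2],"yaw":0,"hand":0},
    {"delta_pos":[0,0,-1.5],"yaw":0,"hand":0},
    {"delta_pos":[0,0,0],"yaw":0,"hand":30},
    {"delta_pos":[0,0,0],"yaw":0,"hand":50},
    {"delta_pos":[0,0,0],"yaw":0,"hand":50}
  ]
}}

```text
clock: 36.78
eef_pos: [560.5, 380.4, 24.0]
eef_rot: [-3.141, -0.001, 0.073]
wrist_force: [-0.1, 0.3, -0.2]
finger_gap: 39.7
```

Request:
{"fn": "drive_tool", "kwargs": {
  "steps": [
    {"delta_pos":[0,0,0],"yaw":0,"hand":50},
    {"delta_pos":[0,0,30],"yaw":0,"hand":60},
    {"delta_pos":[0,0,40],"yaw":0,"hand":60},
    {"delta_pos":[0,0,40],"yaw":0,"hand":60},
    {"delta_pos":[0,0,40],"yaw":0,"hand":60}
  ]
}}

```text
clock: 37.2
eef_pos: [559.9, 380.0, 175.2]
eef_rot: [-3.142, -0.0, 0.073]
wrist_force: [-0.4, -0.1, 0.3]
finger_gap: 59.9
```

Request:
{"fn": "drive_tool", "kwargs": {
  "steps": [
    {"delta_pos":[0,0,30],"yaw":0.12,"hand":60},
    {"delta_pos":[0,0,0],"yaw":0.12,"hand":60},
    {"delta_pos":[0,0,0],"yaw":0.12,"hand":60},
    {"delta_pos":[0,0,0],"yaw":0.12,"hand":60},
    {"delta_pos":[0,0,0],"yaw":0.12,"hand":60}
  ]
}}

```text
clock: 37.62
eef_pos: [560.1, 380.2, 203.6]
eef_rot: [3.142, -0.001, 0.679]
wrist_force: [-0.6, 0.1, 0.2]
finger_gap: 59.9
```

Request:
{"fn": "drive_tool", "kwargs": {
  "steps": [
    {"delta_pos":[0,0,0],"yaw":0.12,"hand":60},
    {"delta_pos":[0,0,0],"yaw":0.12,"hand":60},
    {"delta_pos":[0,0,0],"yaw":0.12,"hand":60},
    {"delta_pos":[0,0,0],"yaw":0.12,"hand":60},
    {"delta_pos":[0,0,0],"yaw":0.12,"hand":60}
  ]
}}

```text
clock: 38.03
eef_pos: [560.1, 380.2, 203.4]
eef_rot: [3.141, -0.0, 1.279]
wrist_force: [-0.4, -1.1, 0.7]
finger_gap: 59.8
```

Request:
{"fn": "drive_tool", "kwargs": {
  "steps": [
    {"delta_pos":[0,0,0],"yaw":0.12,"hand":60},
    {"delta_pos":[0,0,0],"yaw":0.12,"hand":60},
    {"delta_pos":[0,0,0],"yaw":0.12,"hand":60},
    {"delta_pos":[0,0,0],"yaw":0.12,"hand":60},
    {"delta_pos":[0,0,0],"yaw":0.12,"hand":60}
  ]
}}

```text
clock: 38.45
eef_pos: [560.1, 380.2, 203.4]
eef_rot: [3.141, -0.0, 1.879]
wrist_force: [-0.2, -0.5, 0.0]
finger_gap: 59.9
```

Request:
{"fn": "drive_tool", "kwargs": {
  "steps": [
    {"delta_pos":[0,0,0],"yaw":0.12,"hand":60},
    {"delta_pos":[0,0,0],"yaw":0.12,"hand":60},
    {"delta_pos":[0,0,0],"yaw":0.12,"hand":60},
    {"delta_pos":[0,0,0],"yaw":0.12,"hand":60},
    {"delta_pos":[0,0,0],"yaw":0.12,"hand":60}
  ]
}}

```text
clock: 38.87
eef_pos: [560.1, 380.2, 203.4]
eef_rot: [3.141, 0.0, 2.479]
wrist_force: [-0.1, 0.7, -0.3]
finger_gap: 59.8
```

Request:
{"fn": "drive_tool", "kwargs": {
  "steps": [
    {"delta_pos":[0,0,0],"yaw":0.12,"hand":60},
    {"delta_pos":[0,0,0],"yaw":0.12,"hand":60},
    {"delta_pos":[0,0,0],"yaw":0.12,"hand":60},
    {"delta_pos":[0,0,0],"yaw":0.12,"hand":60},
    {"delta_pos":[0,0,0],"yaw":0.12,"hand":60}
  ]
}}

```text
clock: 39.28
eef_pos: [560.1, 380.2, 203.4]
eef_rot: [3.141, 0.0, 3.079]
wrist_force: [0.1, 0.7, 0.4]
finger_gap: 59.9
```

Request:
{"fn": "drive_tool", "kwargs": {
  "steps": [
    {"delta_pos":[0,0,0],"yaw":0.12,"hand":60},
    {"delta_pos":[0,0,0],"yaw":0.02,"hand":60},
    {"delta_pos":[0,0,0],"yaw":0,"hand":60},
    {"delta_pos":[0,0,0],"yaw":0,"hand":60}
  ]
}}

```text
clock: 39.62
eef_pos: [560.1, 380.2, 203.2]
eef_rot: [3.141, 0.0, -3.074]
wrist_force: [0.2, 0.0, 0.3]
finger_gap: 60.0
```

```bash
python3 - <<'E'
from h import *
s=manip.read_state();print(s['eef_pos'],s['eef_rot'],s['joints'],s['finger_gap'])
w=snap('wrist','w17')
barpose(w,(560,380),'leg',1.642)
E
```

```text
[560.086191   380.18672007 203.21641428] [ 3.14146717e+00  2.24291566e-04 -3.07407266e+00] [ 5.42258730e-01  6.04391894e-01  1.13037676e+00  9.20491256e-06
  1.40656715e+00 -1.09605911e+00] 60.040944921545076
leg yaw 1.6451 slopes [ 0.003 -0.003] size [ 57.8 119. ] want 58 120 n 2662
  origin [557.4 381.4]
```

View pics/w17.png

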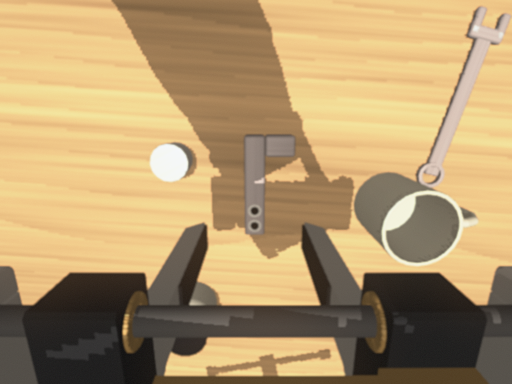

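Request:
{"fn": "drive_tool", "kwargs": {
  "steps": [
    {"delta_pos":[-1,0.5,-40],"yaw":0.004,"hand":60},
    {"delta_pos":[0,0,-40],"yaw":0,"hand":60},
    {"delta_pos":[0,0,-40],"yaw":0,"hand":55},
    {"delta_pos":[0,0,-30],"yaw":0,"hand":50},
    {"delta_pos":[0,0,0],"yaw":0,"hand":50}
  ]
}}

```text
clock: 40.08
eef_pos: [556.4, 379.0, 46.2]
eef_rot: [-3.137, -0.009, -3.069]
wrist_force: [-1.8, 0.4, -0.5]
finger_gap: 50.5
```

Request:
{"fn": "drive_tool", "kwargs": {
  "steps": [
    {"delta_pos":[0,0,0],"yaw":0,"hand":50},
    {"delta_pos":[0,0,0],"yaw":0,"hand":50},
    {"delta_pos":[0,0,0],"yaw":0,"hand":50},
    {"delta_pos":[0,0,0],"yaw":0,"hand":50}
  ]
}}

```text
clock: 40.42
eef_pos: [559.9, 381.2, 55.5]
eef_rot: [3.14, 0.003, -3.067]
wrist_force: [0.1, 0.2, 0.0]
finger_gap: 49.9
```

```bash
python3 - <<'E'
from h import *
s=manip.read_state();print(s['eef_pos'],s['eef_rot'],s['finger_gap'])
w=snap('wrist','w18')
P=pts(w);b=P[...,2]
# foot end edge (leg y=50 -> world x = ox-50), use points near y range of bar
k=(b>14)&(b<34)&(P[...,0]<545)&(abs(P[...,1]-392)<30)&(P[...,0]>490)
v,u=np.where(k);q=plane(w,np.c_[u,v],24);print(q.min(0),q.max(0)); print(np.percentile(P[k][:,0],[0.5,2,50]))
t=snap('top','top18')
try: barpose(t,(558,381),'leg',1.645)
except Exception as e: print(e)
E
```

```text
[559.9344756  381.23611748  55.51283668] [ 3.14001978  0.00314229 -3.06674095] 49.93369122299939
[504.19698445 366.25067507  24.        ] [545.30160369 422.2421795   24.        ]
[505.6732496  506.40674502 520.45820406]
'NoneType' object is not subscriptable
```

View pics/w18.png

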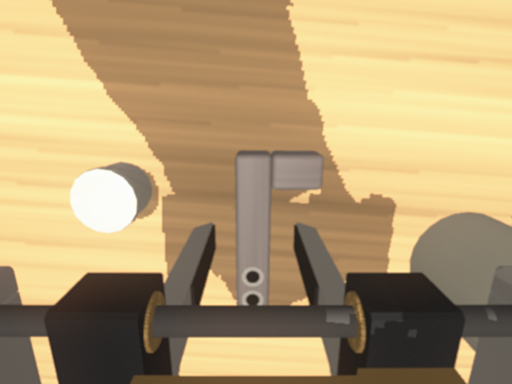

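Request:
{"fn": "drive_tool", "kwargs": {
  "steps": [
    {"delta_pos":[-1.2,0,-13],"yaw":0,"hand":50},
    {"delta_pos":[0,0,-13],"yaw":0,"hand":45},
    {"delta_pos":[0,0,0],"yaw":0,"hand":40},
    {"delta_pos":[0,0,0],"yaw":0,"hand":0},
    {"delta_pos":[0,0,0],"yaw":0,"hand":0}
  ]
}}

```text
clock: 40.93
eef_pos: [557.9, 380.6, 26.7]
eef_rot: [-3.141, -0.0, -3.066]
wrist_force: [0.0, 0.2, -0.2]
finger_gap: 30.1
```

Request:
{"fn": "drive_tool", "kwargs": {
  "steps": [
    {"delta_pos":[0,0,0],"yaw":0,"hand":0},
    {"delta_pos":[0,0,0],"yaw":0,"hand":0},
    {"delta_pos":[0,0,0],"yaw":0,"hand":0},
    {"delta_pos":[0,0,0],"yaw":0,"hand":0}
  ],
  "squeeze": 55
}}

```text
clock: 41.27
eef_pos: [558.0, 380.7, 27.3]
eef_rot: [3.141, 0.001, -3.066]
wrist_force: [0.7, 0.1, -0.7]
finger_gap: 23.6
```

Request:
{"fn": "drive_tool", "kwargs": {
  "steps": [
    {"delta_pos":[0,0,10],"yaw":0,"hand":0},
    {"delta_pos":[0,0,30],"yaw":0,"hand":0},
    {"delta_pos":[0,0,30],"yaw":0,"hand":0},
    {"delta_pos":[0,0,0],"yaw":0,"hand":0},
    {"delta_pos":[0,0,0],"yaw":0,"hand":0}
  ]
}}

```text
clock: 41.68
eef_pos: [558.3, 381.0, 98.8]
eef_rot: [3.14, 0.003, -3.066]
wrist_force: [-0.2, -0.5, -5.4]
finger_gap: 23.1
```

Request:
{"fn": "drive_tool", "kwargs": {
  "steps": [
    {"delta_pos":[0,0,35],"yaw":0,"hand":0},
    {"delta_pos":[0,-5,40],"yaw":0,"hand":0},
    {"delta_pos":[0,-20,33],"yaw":-0.05,"hand":0},
    {"delta_pos":[0,-36,0],"yaw":-0.11,"hand":0},
    {"delta_pos":[0,-36,0],"yaw":-0.11,"hand":0}
  ]
}}

```text
clock: 42.1
eef_pos: [557.5, 283.2, 205.2]
eef_rot: [3.141, 0.001, 2.944]
wrist_force: [0.9, -0.4, -4.9]
finger_gap: 23.6
```

Request:
{"fn": "drive_tool", "kwargs": {
  "steps": [
    {"delta_pos":[0,-36,0],"yaw":-0.11,"hand":0},
    {"delta_pos":[0,-36,0],"yaw":-0.11,"hand":0},
    {"delta_pos":[0,-36,0],"yaw":-0.11,"hand":0},
    {"delta_pos":[0,-36,0],"yaw":-0.11,"hand":0},
    {"delta_pos":[0,-36,0],"yaw":-0.11,"hand":0}
  ]
}}

```text
clock: 42.52
eef_pos: [556.9, 102.0, 203.3]
eef_rot: [-3.139, -0.002, 2.392]
wrist_force: [-0.1, -0.2, -4.7]
finger_gap: 23.3
```

Request:
{"fn": "drive_tool", "kwargs": {
  "steps": [
    {"delta_pos":[0,-36,0],"yaw":-0.11,"hand":0},
    {"delta_pos":[0,-36,0],"yaw":-0.11,"hand":0},
    {"delta_pos":[0,-36,0],"yaw":-0.11,"hand":0},
    {"delta_pos":[0,-36,0],"yaw":-0.11,"hand":0},
    {"delta_pos":[0,-36,0],"yaw":-0.11,"hand":0}
  ]
}}

```text
clock: 42.93
eef_pos: [556.9, -77.9, 203.3]
eef_rot: [-3.139, -0.001, 1.841]
wrist_force: [0.8, -0.3, -4.8]
finger_gap: 23.6
```

Request:
{"fn": "drive_tool", "kwargs": {
  "steps": [
    {"delta_pos":[-5,-36,0],"yaw":-0.11,"hand":0},
    {"delta_pos":[-5,-36,0],"yaw":-0.11,"hand":0},
    {"delta_pos":[-5,-36,0],"yaw":-0.05,"hand":0},
    {"delta_pos":[-5,-36,0],"yaw":0,"hand":0},
    {"delta_pos":[-5,-36,0],"yaw":0,"hand":0}
  ]
}}

```text
clock: 43.35
eef_pos: [531.8, -257.7, 203.2]
eef_rot: [-3.139, -0.001, 1.576]
wrist_force: [0.5, 0.2, -4.6]
finger_gap: 23.1
```

Request:
{"fn": "drive_tool", "kwargs": {
  "steps": [
    {"delta_pos":[0,-30,0],"yaw":0,"hand":0},
    {"delta_pos":[0,0,-15],"yaw":0,"hand":0},
    {"delta_pos":[0,0,-20],"yaw":0,"hand":0},
    {"delta_pos":[0,0,0],"yaw":0,"hand":0},
    {"delta_pos":[0,0,0],"yaw":0,"hand":0}
  ]
}}

```text
clock: 43.77
eef_pos: [532.1, -285.8, 168.2]
eef_rot: [-3.138, -0.002, 1.577]
wrist_force: [-0.0, 0.1, -2.7]
finger_gap: 23.6
```

```bash
python3 - <<'E'
from h import *
s=manip.read_state();print(s['eef_pos'],s['eef_rot'],s['wrist_force'],s['finger_gap'])
c=snap('wrist','w19'); slots(c); slots(snap('top','top19'))
E
```

```text
[ 532.11094423 -285.78001306  168.21194081] [-3.13798776e+00 -2.29550651e-03  1.57682823e+00] [-0.01584341  0.07910783 -2.73886451] 23.592549036074352
slot n 162 mid [ 537.4 -177.2] size [60.5 17. ] cen [ 538.9 -174. ]
slot n 422 mid [ 615.  -225.4] size [40.1 33.8] cen [ 606.  -219.2]
slot n 76 mid [ 670.  -213.2] size [16.2  2.5] cen [ 669.9 -213.1]
slot n 984 mid [ 624.7 -293.6] size [ 16.1 112.9] cen [ 626.5 -289.2]
slot n 241 mid [ 566.3 -288.2] size [34.   6.4] cen [ 565.9 -288.9]
```

View pics/w19.png

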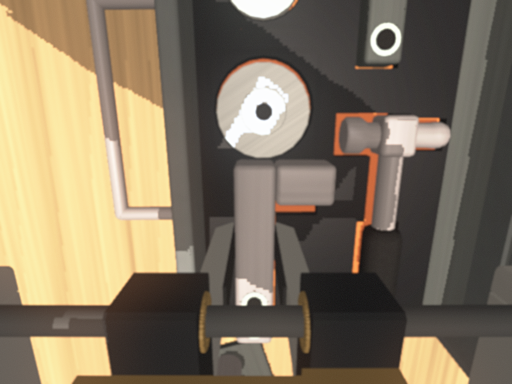

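```bash
python3 - <<'E'
from h import *
w=load('w19');P=pts(w);b=P[...,2]
v,u=np.mgrid[:384,:512]
k=(b>150)&(b<172)&(v>150)&(v<250)&(u>225)&(u<345)
vv,uu=np.where(k);q=P[k]
print('top pts z',np.percentile(q[:,2],[5,50,95]).round(1))
t=k&(abs(b-np.percentile(q[:,2],60))<4)
q=P[t]
print('top face y max',np.percentile(q[:,1],[98,99.5]).round(1),'x',np.percentile(q[:,0],[0.5,99.5]).round(1))
f=q[(q[:,0]>550)];print('foot y',np.percentile(f[:,1],[1,99]).round(1))
bar=q[q[:,1]<-265];print('bar x',np.percentile(bar[:,0],[1,99]).round(1) if len(bar) else None, len(bar))
# whole-silhouette
k2=(b>130)&(b<172)&(v>150)&(v<215)&(u>225)&(u<345)
vv,uu=np.where(k2)
for z in (141,165): g=plane(w,np.c_[uu,vv],z);print(z,'ymax',g[:,1].max().round(1),'xmin/max',g[:,0].min().round(1),g[:,0].max().round(1))
# zlevel along x
print([ (x,np.median(q[abs(q[:,0]-x)<3][:,2]).round(1)) for x in (524,535,550,560,570)])
E
```

```text
top pts z [159.2 165.3 166.6]
top face y max [-236.7 -236.3] x [517.1 575.6]
foot y [-275.2 -236.3]
bar x [515.6 552.6] 1588
141 ymax -236.9 xmin/max 517.3 582.6
165 ymax -233.1 xmin/max 519.0 576.1
[(524, np.float64(165.5)), (535, np.float64(165.6)), (550, np.float64(165.5)), (560, np.float64(165.3)), (570, np.float64(165.3))]
```

Request:
{"fn": "drive_tool", "kwargs": {
  "steps": [
    {"delta_pos":[1.7,-29.6,0],"yaw":0,"hand":0},
    {"delta_pos":[0,0,-15],"yaw":0,"hand":0},
    {"delta_pos":[0,0,-20],"yaw":0,"hand":0},
    {"delta_pos":[0,0,-8],"yaw":0,"hand":0},
    {"delta_pos":[0,0,0],"yaw":0,"hand":0}
  ]
}}

```text
clock: 44.28
eef_pos: [534.1, -315.3, 125.7]
eef_rot: [-3.139, -0.002, 1.577]
wrist_force: [0.5, -0.3, -4.6]
finger_gap: 23.6
```

Request:
{"fn": "drive_tool", "kwargs": {
  "steps": [
    {"delta_pos":[0,0,0],"yaw":0,"hand":0},
    {"delta_pos":[0,0,0],"yaw":0,"hand":0},
    {"delta_pos":[0,0,0],"yaw":0,"hand":0}
  ]
}}

```text
clock: 44.53
eef_pos: [535.1, -316.0, 128.5]
eef_rot: [3.14, 0.001, 1.577]
wrist_force: [-0.3, 0.0, -4.8]
finger_gap: 23.5
```

```bash
python3 - <<'E'
from h import *
s=manip.read_state();print(s['eef_pos'],s['eef_rot'],s['wrist_force'],s['finger_gap'])
c=snap('wrist','w20')
E
```

```text
[ 535.09108922 -316.01137052  128.46466909] [3.13997189e+00 1.12587572e-03 1.57715722e+00] [-0.26901168  0.01843114 -4.77941871] 23.497082987657212
```

View pics/w20.png

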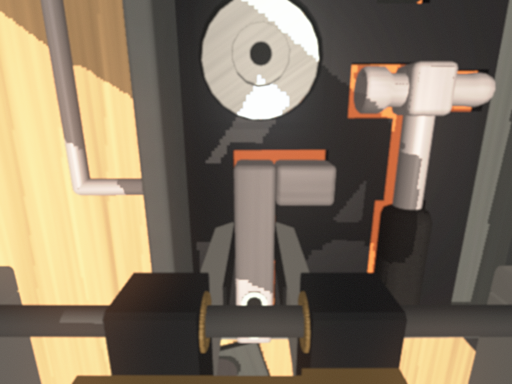

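```bash
python3 - <<'E'
from h import *
w=load('w20');P=pts(w);b=P[...,2]
hsv=cv2.cvtColor(w['frame'],cv2.COLOR_RGB2HSV)
m=((hsv[...,0]>3)&(hsv[...,0]<24)&(hsv[...,1]>150)&(hsv[...,2]>90)); m[:140]=0;m[175:]=0;m[:,:220]=0;m[:,340:]=0
v,u=np.where(m);print(u.min(),u.max(),v.min(),v.max())
g=plane(w,np.c_[u,v],82);print('slot at z82 x',g[:,0].min(),g[:,0].max(),'ymax',g[:,1].max())
vv,uu=np.mgrid[:384,:512]
k=(b>112)&(b<135)&(vv>150)&(vv<205)&(uu>225)&(uu<345);v,u=np.where(k)
q=P[k];t=q[:,2]>np.percentile(q[:,2],50)-3;q=q[t]
print('leg top x',np.percentile(q[:,0],[.5,99.5]),'ymax',np.percentile(q[:,1],99.5),'z',np.median(q[:,2]))
g=plane(w,np.c_[u,v],101);print('bottom sil ymax',g[:,1].max())
E
```

```text
233 325 150 164
slot at z82 x 518.7648811657037 582.7700179781489 ymax -263.72300954641287
leg top x [522.01712198 578.92779268] ymax -266.5314551287708 z 125.51234392840502
bottom sil ymax -268.2533080207101
```

Request:
{"fn": "drive_tool", "kwargs": {
  "steps": [
    {"delta_pos":[0,0.8,-6],"yaw":0,"hand":0},
    {"delta_pos":[0,0,-5],"yaw":0,"hand":0},
    {"delta_pos":[0,0,-3],"yaw":0,"hand":0},
    {"delta_pos":[0,0,0],"yaw":0,"hand":0},
    {"delta_pos":[0,0,0],"yaw":0,"hand":0}
  ]
}}

```text
clock: 45.0
eef_pos: [534.5, -315.1, 112.7]
eef_rot: [-3.141, -0.0, 1.577]
wrist_force: [0.4, 0.4, -4.6]
finger_gap: 23.4
```

Request:
{"fn": "drive_tool", "kwargs": {
  "steps": [
    {"delta_pos":[0,0,-2],"yaw":0,"hand":0},
    {"delta_pos":[0,0,-1.5],"yaw":0,"hand":0},
    {"delta_pos":[0,0,0],"yaw":0,"hand":0},
    {"delta_pos":[0,0,0],"yaw":0,"hand":0}
  ]
}}

```text
clock: 45.33
eef_pos: [534.6, -315.1, 109.5]
eef_rot: [-3.142, -0.0, 1.577]
wrist_force: [-0.1, -0.6, -4.9]
finger_gap: 23.3
```

Underside about 82, no contact force yet, so it is inside the slot. Releasing.

Request:
{"fn": "drive_tool", "kwargs": {
  "steps": [
    {"delta_pos":[0,0,-0.5],"yaw":0,"hand":0},
    {"delta_pos":[0,0,0],"yaw":0,"hand":28},
    {"delta_pos":[0,0,0],"yaw":0,"hand":36},
    {"delta_pos":[0,0,0],"yaw":0,"hand":36},
    {"delta_pos":[0,0,15],"yaw":0,"hand":36}
  ]
}}

```text
clock: 45.75
eef_pos: [533.7, -314.6, 121.9]
eef_rot: [-3.138, -0.002, 1.577]
wrist_force: [-1.2, 0.3, -1.3]
finger_gap: 36.1
```

Request:
{"fn": "drive_tool", "kwargs": {
  "steps": [
    {"delta_pos":[0,0,35],"yaw":0,"hand":36},
    {"delta_pos":[0,0,40],"yaw":0,"hand":36},
    {"delta_pos":[-20,0,20],"yaw":0,"hand":36},
    {"delta_pos":[-30,10,0],"yaw":0,"hand":36},
    {"delta_pos":[-35,10,0],"yaw":0,"hand":20}
  ]
}}

```text
clock: 46.17
eef_pos: [449.4, -295.1, 220.2]
eef_rot: [3.139, 0.002, 1.577]
wrist_force: [0.2, 0.5, -0.6]
finger_gap: 32.1
```

Request:
{"fn": "drive_tool", "kwargs": {
  "steps": [
    {"delta_pos":[-35,15,0],"yaw":0,"hand":0},
    {"delta_pos":[-30,15,0],"yaw":0,"hand":0},
    {"delta_pos":[-10,30,0],"yaw":0,"hand":0},
    {"delta_pos":[0,26,0],"yaw":0,"hand":0},
    {"delta_pos":[0,0,0],"yaw":0,"hand":0}
  ]
}}

```text
clock: 46.58
eef_pos: [374.0, -206.5, 219.8]
eef_rot: [3.14, 0.0, 1.578]
wrist_force: [-0.6, 0.3, -0.1]
finger_gap: 0.8
```

```bash
python3 - <<'E'
from h import *
s=manip.read_state();print(s['eef_pos'],s['eef_rot'],s['wrist_force'],s['finger_gap'])
c=snap('top','top21'); slots(c);snap('side','side21')
f=c['frame'][:,:,::-1];cv2.imwrite('pics/top21c.png',cv2.resize(f[105:225,320:490],None,fx=4.6,fy=4.6,interpolation=cv2.INTER_CUBIC))
P=pts(c);b=P[...,2]
for n,x,y,r,lo,hi,z in (('brk',632,-112,75,101,115,106),('leg',550,-326,72,101,112,106)):
    m=((b>lo)&(b<hi)&(np.hypot(P[...,0]-x,P[...,1]-y)<r)).astype(np.uint8)
    k,l,s,ce=cv2.connectedComponentsWithStats(m); i=1+s[1:,4].argmax()
    v,u=np.where(l==i);q=plane(c,np.c_[u,v],z)[:,:2];print(n,len(q),'z',np.percentile(b[l==i],[5,50,95]).round(1),cv2.minAreaRect(q.astype(np.float32)))
E
```

```text
[ 373.99374601 -206.52128074  219.81185472] [3.14016715e+00 3.93621156e-04 1.57768127e+00] [-0.61315506  0.29355333 -0.13938239] 0.797837532337853
slot n 88 mid [ 623.9 -317.6] size [  9.3 145.8] cen [ 623.6 -315.8]
brk 504 z [102.4 105.8 109.2] ((628.9740600585938, -113.12664031982422), (120.83935546875, 48.866336822509766), 88.35918426513672)
leg 481 z [102.3 105.5 109. ] ((547.63427734375, -323.5603942871094), (123.93192291259766, 56.586387634277344), 88.47340393066406)
```

View pics/top21.png

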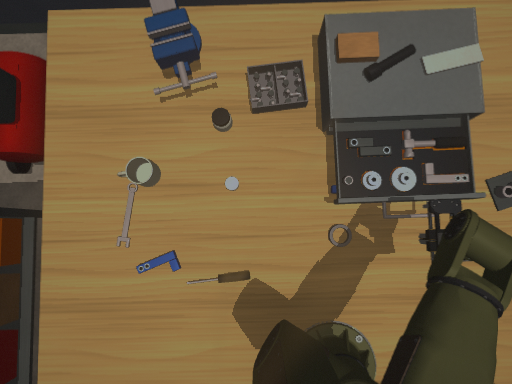

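View pics/top21c.png

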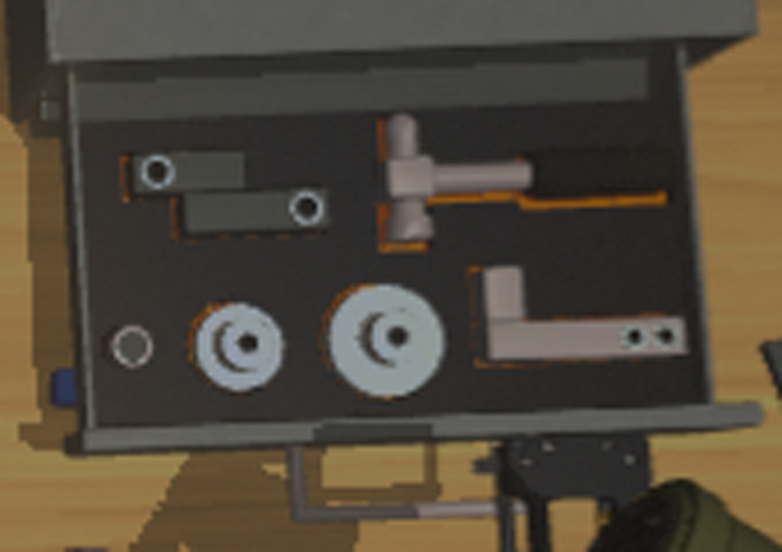

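All five tools are seated with tops at the right heights: bracket and leg 106, disc plates 96, hammer as measured before. No bystander has moved. Now I'll push the bar with closed fingers.

Request:
{"fn": "drive_tool", "kwargs": {
  "steps": [
    {"delta_pos":[0,-2,-35],"yaw":0,"hand":0},
    {"delta_pos":[0,-2,-35],"yaw":0,"hand":0},
    {"delta_pos":[0,0,-30],"yaw":0,"hand":0},
    {"delta_pos":[0,0,0],"yaw":0,"hand":0},
    {"delta_pos":[0,0,0],"yaw":0,"hand":0}
  ]
}}

```text
clock: 47.1
eef_pos: [374.5, -213.6, 118.9]
eef_rot: [-3.14, -0.001, 1.576]
wrist_force: [0.3, 0.6, 0.7]
finger_gap: 0.6
```

Request:
{"fn": "drive_tool", "kwargs": {
  "steps": [
    {"delta_pos":[12,0,0],"yaw":0,"hand":0},
    {"delta_pos":[12,0,0],"yaw":0,"hand":0},
    {"delta_pos":[8,0,0],"yaw":0,"hand":0},
    {"delta_pos":[4,0,0],"yaw":0,"hand":0},
    {"delta_pos":[4,0,0],"yaw":0,"hand":0}
  ]
}}

```text
clock: 47.52
eef_pos: [415.2, -213.4, 120.1]
eef_rot: [3.141, 0.001, 1.577]
wrist_force: [-7.0, -0.6, 2.9]
finger_gap: 0.4
```

Contact with the bar. Pushing on smoothly.

Request:
{"fn": "drive_tool", "kwargs": {
  "steps": [
    {"delta_pos":[5,0,0],"yaw":0,"hand":0},
    {"delta_pos":[7,0,0],"yaw":0,"hand":0},
    {"delta_pos":[9,0.1,0],"yaw":0,"hand":0},
    {"delta_pos":[10,0.1,0],"yaw":0,"hand":0},
    {"delta_pos":[10,0.1,0],"yaw":0,"hand":0}
  ]
}}

```text
clock: 47.93
eef_pos: [456.5, -212.9, 119.2]
eef_rot: [3.141, 0.0, 1.577]
wrist_force: [-3.3, -0.1, 2.3]
finger_gap: 0.4
```

Request:
{"fn": "drive_tool", "kwargs": {
  "steps": [
    {"delta_pos":[10,0,0],"yaw":0,"hand":0},
    {"delta_pos":[10,0.1,0],"yaw":0,"hand":0},
    {"delta_pos":[10,0.1,0],"yaw":0,"hand":0},
    {"delta_pos":[10,0.1,0],"yaw":0,"hand":0},
    {"delta_pos":[10,0.1,0],"yaw":0,"hand":0}
  ]
}}

```text
clock: 48.35
eef_pos: [506.6, -212.3, 118.9]
eef_rot: [-3.142, -0.0, 1.577]
wrist_force: [-2.5, -0.0, 1.6]
finger_gap: 0.7
```

Request:
{"fn": "drive_tool", "kwargs": {
  "steps": [
    {"delta_pos":[10,0,0],"yaw":0,"hand":0},
    {"delta_pos":[10,0.1,0],"yaw":0,"hand":0},
    {"delta_pos":[10,0.1,0],"yaw":0,"hand":0},
    {"delta_pos":[10,0.1,0],"yaw":0,"hand":0},
    {"delta_pos":[10,0.1,0],"yaw":0,"hand":0}
  ]
}}

```text
clock: 48.77
eef_pos: [556.6, -211.7, 118.8]
eef_rot: [-3.141, -0.0, 1.577]
wrist_force: [-3.1, -0.0, 2.0]
finger_gap: 0.6
```

Request:
{"fn": "drive_tool", "kwargs": {
  "steps": [
    {"delta_pos":[10,0,0],"yaw":0,"hand":0},
    {"delta_pos":[10,0.1,0],"yaw":0,"hand":0},
    {"delta_pos":[8,0.1,0],"yaw":0,"hand":0},
    {"delta_pos":[7,0.1,0],"yaw":0,"hand":0},
    {"delta_pos":[6,0.1,0],"yaw":0,"hand":0}
  ]
}}

```text
clock: 49.18
eef_pos: [597.2, -211.4, 118.7]
eef_rot: [-3.141, -0.0, 1.577]
wrist_force: [-2.2, 1.0, -0.1]
finger_gap: 0.2
```

Request:
{"fn": "drive_tool", "kwargs": {
  "steps": [
    {"delta_pos":[5,0,0],"yaw":0,"hand":0},
    {"delta_pos":[5,0,0],"yaw":0,"hand":0},
    {"delta_pos":[5,0,0],"yaw":0,"hand":0},
    {"delta_pos":[4,0,0],"yaw":0,"hand":0},
    {"delta_pos":[4,0,0],"yaw":0,"hand":0}
  ]
}}

```text
clock: 49.6
eef_pos: [619.8, -211.6, 118.9]
eef_rot: [-3.141, -0.0, 1.577]
wrist_force: [-2.7, 1.4, -0.8]
finger_gap: 0.8
```

Request:
{"fn": "drive_tool", "kwargs": {
  "steps": [
    {"delta_pos":[3,0,0],"yaw":0,"hand":0},
    {"delta_pos":[3,0,0],"yaw":0,"hand":0},
    {"delta_pos":[0,0,0],"yaw":0,"hand":0}
  ]
}}

```text
clock: 49.85
eef_pos: [626.2, -211.7, 119.2]
eef_rot: [3.141, 0.0, 1.577]
wrist_force: [-0.6, -0.5, 0.2]
finger_gap: 0.6
```

Request:
{"fn": "drive_tool", "kwargs": {
  "steps": [
    {"delta_pos":[3,0,0],"yaw":0,"hand":0},
    {"delta_pos":[2,0,0],"yaw":0,"hand":0},
    {"delta_pos":[0,0,0],"yaw":0,"hand":0}
  ]
}}

```text
clock: 50.1
eef_pos: [631.0, -211.8, 119.2]
eef_rot: [3.141, 0.0, 1.577]
wrist_force: [0.1, -0.3, 0.9]
finger_gap: 0.4
```

Request:
{"fn": "drive_tool", "kwargs": {
  "steps": [
    {"delta_pos":[2,0,0],"yaw":0,"hand":0},
    {"delta_pos":[0,0,0],"yaw":0,"hand":0}
  ]
}}

```text
clock: 50.27
eef_pos: [632.7, -211.8, 119.1]
eef_rot: [-3.141, 0.0, 1.577]
wrist_force: [-1.6, 0.5, 1.2]
finger_gap: 0.3
```

Request:
{"fn": "drive_tool", "kwargs": {
  "steps": [
    {"delta_pos":[2,0,0],"yaw":0,"hand":0},
    {"delta_pos":[0,0,0],"yaw":0,"hand":0},
    {"delta_pos":[0,0,0],"yaw":0,"hand":0}
  ]
}}

```text
clock: 50.52
eef_pos: [632.9, -211.8, 119.1]
eef_rot: [-3.137, -0.001, 1.577]
wrist_force: [-18.3, 1.0, 8.2]
finger_gap: 0.4
```

Request:
{"fn": "drive_tool", "kwargs": {
  "steps": [
    {"delta_pos":[2,0,0],"yaw":0,"hand":0},
    {"delta_pos":[0,0,0],"yaw":0,"hand":0},
    {"delta_pos":[0,0,0],"yaw":0,"hand":0}
  ]
}}

```text
clock: 50.77
eef_pos: [633.1, -211.8, 119.1]
eef_rot: [-3.132, -0.001, 1.576]
wrist_force: [-34.9, 3.1, 16.7]
finger_gap: 0.8
```

At the stop. Retreating and checking.

Request:
{"fn": "drive_tool", "kwargs": {
  "steps": [
    {"delta_pos":[-5,0,0],"yaw":0,"hand":0},
    {"delta_pos":[-15,0,0],"yaw":0,"hand":0},
    {"delta_pos":[-30,0,10],"yaw":0,"hand":0},
    {"delta_pos":[-35,0,20],"yaw":0,"hand":0},
    {"delta_pos":[-35,0,30],"yaw":0,"hand":0}
  ]
}}

```text
clock: 51.18
eef_pos: [517.8, -211.1, 174.8]
eef_rot: [-3.139, -0.001, 1.577]
wrist_force: [0.6, -0.2, 1.8]
finger_gap: 0.5
```

Request:
{"fn": "drive_tool", "kwargs": {
  "steps": [
    {"delta_pos":[-40,0,10],"yaw":0,"hand":0},
    {"delta_pos":[-40,0,10],"yaw":0,"hand":0},
    {"delta_pos":[-30,0,10],"yaw":0,"hand":0},
    {"delta_pos":[0,0,0],"yaw":0,"hand":0},
    {"delta_pos":[0,0,0],"yaw":0,"hand":0}
  ]
}}

```text
clock: 51.6
eef_pos: [409.7, -212.0, 207.4]
eef_rot: [3.139, 0.002, 1.576]
wrist_force: [0.2, 0.1, -0.9]
finger_gap: 0.5
```

```bash
python3 - <<'E'
from h import *
s=manip.read_state();print(s['eef_pos'],s['wrist_force'],s['finger_gap'])
c=snap('top','top22')
P=pts(c);b=P[...,2]
m=(b>132)&(b<143)&(P[...,0]<720)&(P[...,0]>640); e=[]
for uu in range(340,472,6):
    r=np.where(m[90:,uu])[0]+90
    if len(r): e.append(P[r.max(),uu])
e=np.array(e);p=np.polyfit(e[:,1],e[:,0],1);print('front edge x at mid',np.polyval(p,-208))
E
```

```text
[ 409.73603385 -211.99782624  207.38855431] [ 0.18556968  0.12840512 -0.94628584] 0.5331386872749961
front edge x at mid 690.5467332298729
```

View pics/top22.png

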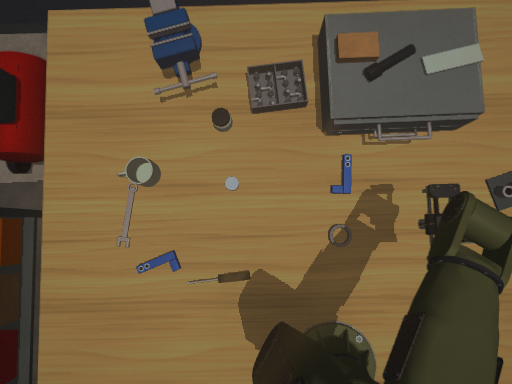

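The top view shows the drawer shut against the chest: front edge at row 125, handle at (405,135). Its front is at x 690.5, against about 691 expected, and the bystanders are in place.

```bash
python3 -c "
from h import *
print(manip.sign_off())"
```

```text
the job is handed in; nothing more can be done
None
```

I pulled the drawer open to its stop and put the hammer, large disc, bracket, small disc and leg into their own cutouts. Then I pushed the drawer shut and handed the job in at about 52 s. The leg needed a half turn beyond joint 6's range, so I turned it in two grasps on the bench.

**Last checks before shutting:**
- **Heights:** in the last top view before shutting, the bracket and leg tops were at 106 mm. The disc plates (95–98 mm) and the hammer shaft and grip (105 and 110 mm), checked after each was placed, also matched tools lying on the cutout floors.
- **Positions:** every tool lay within its cutout in the top view.
- **Shutting:** the push ended firmly at the stop (about 35 N), with the drawer front within about 1 mm of its expected shut position. The top view showed no bystander moved.

**Disagreements and limits:**
- The drawer slid 7.5 mm towards shut while I released the hammer, after the full opening had been held. I measured its position again before each later placing.
- In the top view, the disc hubs and the bracket and leg outlines sat 1.5–3.5 mm off their nominal places. The cutouts should hold them to about 2–2.5 mm, so I took this as camera bias.
- I could not see the tools again once the drawer was shut.

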